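# Two-depth check of a dry-block heater with a reference probe

## Task

Check the heater's temperature at two depths: take the blue-handled reference probe out of its stand, lower it gently through the small well in the middle of the heater's metal block until its tip stands on the bottom, and leave it there for two seconds. Then draw it straight back up by 40 mm, so that the black ring on its stem has just come out above the block, and finish while holding it still at that height, hanging free and not jammed or leaning on the bore. Leave the other probe, the sample tubes and the pots as they are.

Things in the scene. Friction and masses are not known exactly. Their poses are not given: they have to be found in the camera images.
- probe: Reference probe, loose, 140 g, upright in its stand. Origin: centre of the stem's tip; z up the stem. Steel stem 9.5 mm wide, 115 mm long, bevelled to 5 mm over the last 4 mm; blue round handle 22 mm wide from 115 to 181 mm above the tip (grip it at about 150), its flat underside resting on the stand; white cap to 188 mm. Black ring round the stem 35 to 39 mm above the tip, hidden at the start.
- spare_probe: Bystander: a second probe of the same shape with a grey handle, black cap and no ring, in the stand's other hole. Origin at its tip.
- stand: Probe stand, fixed, left or right of the heater, 150 x 90 mm, 125 mm high: steel base, two white shelves with two guide holes 11.7 mm wide at x = -32 and 32 mm; either may hold the blue probe. Origin at the centre of the underside, x along the row of holes, z up. Grip the probes across the row (along the stand's y).
- heater: Dry-block heater, fixed: white housing 250 (x) x 190 x 95 mm, keypad on top at its front (-x); bare aluminium block 92 x 112 mm, top 118 mm high, with eight sample wells 13.2 mm wide in two rows 30 mm before and behind the probe well; three hold tubes that stand out 25 mm. Origin at the centre of the underside, z up.
- well_mouth (a point): Centre of the mouth of the probe well, level with the block's top, 118 mm above the bench, in the middle of the block. The well is a vertical round bore 10.7 mm wide and 75 mm deep with a 1.5 mm chamfer at the mouth.
- well_bottom (a point): Centre of the flat bottom of the probe well, 43 mm above the bench, straight below the mouth; the axes are the heater's.
- rack: Orange tube rack, fixed, 140 x 60 mm, 64 mm high, left or right of the heater, across from the stand. Origin at the centre of the underside.
- tube_a: Bystander: sample tube, 12 mm x 100 mm, red-capped, in the heater. Origin at its foot.
- tube_b: Bystander: sample tube, 12 mm x 100 mm, yellow-capped, in the heater. Origin at its foot.
- tube_c: Bystander: sample tube, 12 mm x 100 mm, green-capped, in the heater. Origin at its foot.
- tube_d: Bystander: sample tube, 12 mm x 100 mm, red-capped, in the rack. Origin at its foot.
- tube_e: Bystander: sample tube, 12 mm x 100 mm, yellow-capped, in the rack. Origin at its foot.
- pot_1: Bystander: specimen pot with a yellow lid, 52 mm wide, 62 mm high. Origin at the centre of the underside.
- pot_2: Bystander: specimen pot with a yellow lid, 52 mm wide, 62 mm high. Origin at the centre of the underside.

How it is judged:
By the outcome, as a careful person would: the job done as asked, in the order asked, and still so for the second after the job is handed in, while the arm keeps its last pose, push and grip.
It also fails if it takes over 61 s, if anything falls off the work surface, if the arm or the gripper's body presses on something with over 40 N, if the wrist force passes 120 N, or if a joint passes its speed limit or range.

## Robot

A 6-joint arm with a two-finger parallel gripper is mounted at the origin on the work surface. World frame = base frame: x ahead of the robot, y to its left, z up, the work surface at z = 0. Lengths are in mm, angles in rad, forces in N, time in s.
With the tool pointing down it reaches from about 300 to 875 mm from the base axis. Payload 4.2 kg.
Tool frame: the origin (TCP) lies midway between the tips of the shut fingers; the grasp point (between the pads) lies 19 mm behind it; z points along the fingers, x is the direction in which the jaws open and shut, and the axes are right-handed (so a half turn about z gives the same grasp; the last joint's range is limited). The gripper opens to 85 mm and grips with 20 to 120 N. Pads are 22 mm wide; open, the fingers measure 114 mm over their backs; the gripper's body (76 mm by 85 mm) begins 54 mm behind the grasp point. The pads swing forward as they close: fully open they stand 13 mm farther back than shut.
Start: joints at [-0.02, 0.32, 1.565, -0, 1.257, -0.02], TCP at [575.014, 0, 231.338] pointing down, gripper open.
Joint ranges: [-3.11, 3.11], [-0.84, 2.01], [0.21, 2.61], [-1.34, 4.49], [0.05, 2.63], [-2.56, 2.56]. Speed limits (rad/s): [2.57, 2.57, 3.14, 3.14, 3.14, 3.14].

## Interface

Orientations are given as a rotation vector (axis times angle).
In Python, from bench import env, optics gives the robot as it stands.
- The arm moves only by the tool drive_tool, never from a script. Its argument "increments" is a list of rows, each an object with "dp": the shift along the tool's x, y, z each as a share of 0.04 m, from -1 to 1, a list of three; "delta_rot": the turn, a rotation vector about the tool's x, y, z each as a share of 4 degrees, from -1 to 1, a list of three; "hand": the opening, from 0 (shut) to 1 (fully open). In form: [{"dp": [x, y, z], "delta_rot": [rx, ry, rz], "hand": hand}, ...]. A call has 1 to 5 rows; each row shifts and turns the pose as measured when the row begins, along the tool's axes as they then stand; what a row does not reach is not made up. A row lasts 1/10 s, in which the tool goes at most 50 mm and 8.59 degrees, less where a joint would pass 70% of its speed; a pose out of reach is approached as far as the arm can. A call with a number of a shift or a turn outside -1 to 1 is refused whole. A call with a gripper value outside its range is refused whole. The fingers move at their own pace and stop on an object; "newtons" is the grip in N (left out, the last holds). Time passes only in rows, so rows that do not move let the fingers close. It gives the time, the measured TCP pose, the force and the opening at its end, in the units of the state.
- env.get_obs(): the state, without advancing time (a new reading comes with each control period).
- optics.camera(name): name is "scene" or "side" or "wrist"; returns the picture (384x512x3 uint8, red, green, blue); there is no depth.
- optics.get_calibration(name): a dict with "fx", "fy", "cx", "cy" (pixels), "rvec" (rotation vector, rad) and "tvec" (3), from world to camera coordinates, as OpenCV has them. Camera axes: x right, y down, z forward; pixel columns grow to the right and rows downward; lengths in mm; the calibration is good to about 2 mm. A picture is of the moment at which its call begins: read the wrist's pose just before it. get_calibration takes no time and is no camera call; for the wrist camera it gives the pose at the moment of the call.
- env.job_done(): hands the job in, once; it reports no verdict.
The state is a dict: "time": time; "q": joint angles; "dq": joint speeds; "effort": joint torques, N m; "tool_pos": TCP position; "eef_rot": TCP orientation; "contact_force": force on the tool from outside, world axes, zero at the start; "ft_torque": the same for the moment, N m; "grip_width": finger opening in mm.
Only numpy, scipy, OpenCV 4.12 (cv2) and the standard library are available. Lean on these libraries where they do the work, as an engineer would, in place of code of your own. Each camera call takes 0.05 s, during which the arm holds its last target.

## Working session

There is one attempt and no reset: what is moved stays moved. The work goes in short steps, Python scripts to look and compute and a tool call to move; the robot and the scene stay as the last step left them, time stands still between calls to the robot, and variables do not carry over. Pictures are saved under pics/ and viewed, and the job is handed in when it is done.

Besides the shell and the picture viewer there is one more tool, called after ">>>" in YAML: its name, and indented under it one key for each argument. drive_tool: Moves the arm, as the interface text tells. Shift numbers are shares of 0.04 m and turn numbers shares of 4 degrees, none past 1 either way. Its arguments: {"type":"object","properties":{"increments":{"type":"array"},"newtons":{"type":"number"}},"required":["increments"]}

```bash
ls; mkdir -p pics; cat > h.py <<'E'
import numpy as np, cv2
from bench import env, optics
def cal(n):
    c=optics.get_calibration(n); K=np.array([[c['fx'],0,c['cx']],[0,c['fy'],c['cy']],[0,0,1.]])
    R=cv2.Rodrigues(np.array(c['rvec'],float))[0]; t=np.array(c['tvec'],float).reshape(3)
    return K,R,t
def ray(C,u,v):
    K,R,t=C; d=R.T@np.linalg.inv(K)@np.array([u,v,1.]); return -R.T@t, d/np.linalg.norm(d)
def onz(C,u,v,z):
    o,d=ray(C,u,v); return o+d*(z-o[2])/d[2]
def proj(C,P):
    K,R,t=C; p=(R@np.atleast_2d(P).T).T+t; p=(K@p.T).T; return p[:,:2]/p[:,2:]
def save(n,im): cv2.imwrite('pics/'+n+'.png',cv2.cvtColor(im,cv2.COLOR_RGB2BGR))
def load(n): return cv2.cvtColor(cv2.imread('pics/'+n+'.png'),cv2.COLOR_BGR2RGB)
def tri(C1,p1,C2,p2):
    P=[c[0]@np.hstack([c[1],c[2][:,None]]) for c in (C1,C2)]
    X=cv2.triangulatePoints(P[0],P[1],np.array(p1,float).reshape(2,1),np.array(p2,float).reshape(2,1)); return (X[:3]/X[3]).ravel()
E
python3 - <<'E'
from h import *
for n in('scene','side','wrist'):
    C=cal(n); save(n+'0',optics.camera(n)); print(n,C[0][0,0],C[0][:2,2],(-C[1].T@C[2]).round(),C[1][2].round(2))
print(env.get_obs())
E
```

```text
pics
scene 358.8122433166187 [256.43806473 192.38846611] [1016.  286.  674.] [-0.55 -0.37 -0.75]
side 359.0208080889877 [252.4324962  189.93371875] [ 405. -703.  845.] [ 0.17  0.68 -0.71]
wrist 265.61406540596437 [254.06356127 194.07350836] [576.  68. 374.] [-0.   -0.27 -0.96]
{'time': 0.15, 'q': array([-2.00050852e-02,  3.20089828e-01,  1.56538388e+00,  4.05242991e-06,
        1.25741019e+00, -1.99763679e-02]), 'dq': array([ 0.00218804, -0.00083694, -0.00577623,  0.00114811, -0.00029574,
       -0.00065265]), 'effort': array([-9.13009580e-05, -4.15840280e+01, -2.34345907e+01, -1.12702321e-04,
        5.94026569e-03, -2.51738534e-06]), 'tool_pos': array([5.74639164e+02, 6.28964500e-03, 2.30712927e+02]), 'eef_rot': array([-3.14156233e+00,  4.70748214e-05,  2.02772577e-03]), 'contact_force': array([0.46707456, 0.75175805, 0.84498664]), 'ft_torque': array([-0.08451666, -0.01194357,  0.0095774 ]), 'grip_width': 85.71520480320785}
```

View pics/scene0.png

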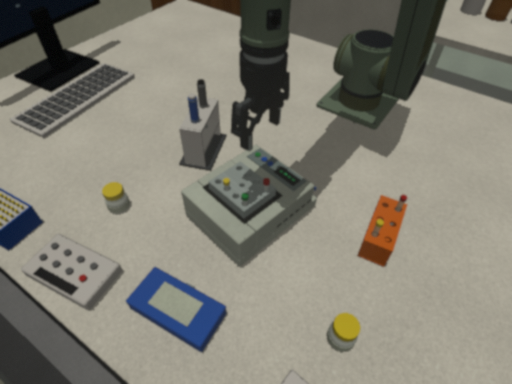

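View pics/side0.png

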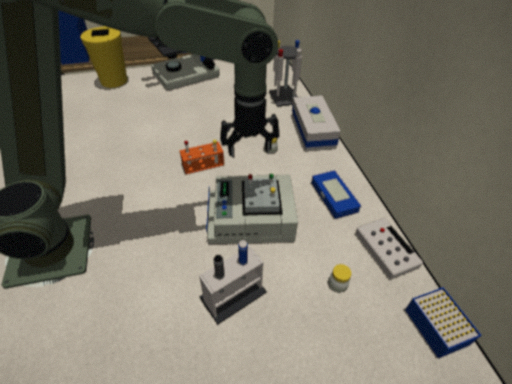

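View pics/wrist0.png

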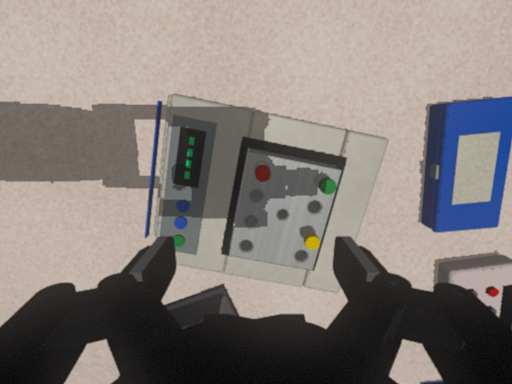

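The stand is to the heater's right, at y < 0. The blue handle is at scene (193,108) and side (242,252), and the grey one at scene (202,93) and side (219,265). The probe well shows in the wrist view at about (283,214).

```bash
python3 - <<'E'
from h import *
def crop(n,x0,y0,x1,y1,s): 
    return cv2.resize(load(n)[y0:y1,x0:x1],None,fx=s,fy=s,interpolation=cv2.INTER_CUBIC)
a=crop('scene0',165,65,235,175,5); b=crop('side0',190,230,275,325,5)
H=max(a.shape[0],b.shape[0]); 
a=cv2.copyMakeBorder(a,0,H-a.shape[0],0,0,0);b=cv2.copyMakeBorder(b,0,H-b.shape[0],0,0,0)
save('z1',np.hstack([a,b])); save('z2',crop('wrist0',210,130,360,280,4))
for n in('scene0','side0','wrist0'):
    hsv=cv2.cvtColor(load(n),cv2.COLOR_RGB2HSV); m=cv2.inRange(hsv,(105,110,40),(130,255,255))
    k,l,s,c=cv2.connectedComponentsWithStats(m)
    for i in range(1,k):
        if s[i,4]>15: print(n,s[i],c[i].round(1))
E
```

```text
scene0 [190 103   7  17  93] [193.2 110.7]
scene0 [262 157   5   4  18] [264.  158.7]
scene0 [  0 206  41  43 858] [ 18.5 228.1]
scene0 [ 127  268   98   82 2817] [178.1 309.6]
side0 [  58   11   31   53 1143] [70.8 39.2]
side0 [296  40   3   7  17] [296.9  43.1]
side0 [201  56   4   6  17] [202.2  58. ]
side0 [311 108   9   5  38] [314.7 110.1]
side0 [293 110  45  37 237] [314.3 138.3]
side0 [312 171  48  47 867] [335.4 195.9]
side0 [222 200   5   9  33] [224.  204.4]
side0 [239 247   8  17 111] [242.7 255.4]
side0 [406 299  75  58 948] [432.6 331.6]
side0 [458 306  18  23  31] [466.5 317.6]
wrist0 [ 434   97   78  135 5936] [471.1 160.9]
wrist0 [150 101  11  98 244] [154.4 147.1]
wrist0 [431 179   6  37  77] [433.3 195.3]
wrist0 [145 200   6  37  71] [147.4 218.3]
wrist0 [177 200  12  12 119] [182.5 205.6]
wrist0 [174 217  13  12 125] [180.1 222.6]
wrist0 [424 382  21   2  30] [435.8 382.7]
```

View pics/z1.png

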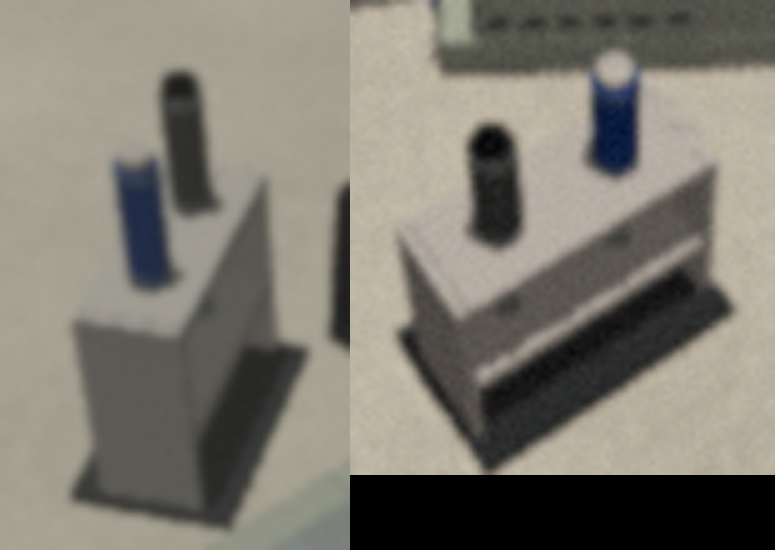

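View pics/z2.png

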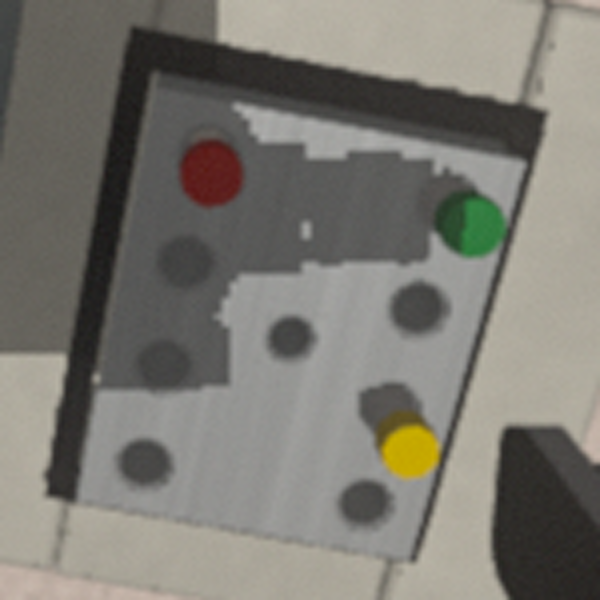

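```bash
python3 - <<'E'
from h import *
S,D=cal('scene'),cal('side'); W=cal('wrist')
o=lambda x,y:(165+x/5-.4,65+y/5-.4); d=lambda x,y:(190+(x-350)/5-.4,230+y/5-.4)
for nm,a,b in (('bluetop',(138,160),(614,68)),('bluemid',(143,220),(614,128)),('greytop',(181,88),(491,146)),('blueblob',None,None),('greybot',(195,208),(498,238)),('bluebot',(152,283),(616,165))):
    p1,p2=((193.2,110.7),(242.7,255.4)) if a is None else (o(*a),d(*b))
    X=tri(S,p1,D,p2); print(nm,X.round(1),(proj(S,X)-p1).round(1),(proj(D,X)-p2).round(1))
    
w=lambda x,y:(210+x/4-.375,130+y/4-.375)
print('well',onz(W,*w(290,338),118))
for p in ((186,262),(163,363),(144,462),(418,307),(365,502)): print(onz(W,*w(*p),118).round(1))
E
```

```text
bluetop [ 501.8 -240.6  193.3] [[ 0.1 -0.1]] [[0.1 0.1]]
bluemid [ 499.4 -246.1  155.9] [[-0.2  0.1]] [[-0.2 -0.1]]
greytop [ 441.5 -266.8  191.7] [[-0.1  0. ]] [[-0.1 -0. ]]
blueblob [ 501.  -244.4  151.8] [[ 0.1 -0. ]] [[0.1 0. ]]
greybot [ 439.9 -268.2  120. ] [[-0.2  0.1]] [[-0.2 -0.1]]
bluebot [ 501.  -243.4  120.7] [[-0.  0.]] [[-0. -0.]]
well [604.40511613 -26.24279192 118.        ]
[577.7  -6.  118. ]
[571.8 -33.1 118. ]
[566.7 -61.2 118. ]
[636.7 -17.9 118. ]
[625.9 -73.  118. ]
```

```bash
cat >> h.py <<'E'
def togo(target,yaw=None):
    s=env.get_obs(); R=cv2.Rodrigues(np.array(s['eef_rot'],float))[0]; p=np.array(s['tool_pos'])
    d=R.T@(np.array(target)-p)
    print('t %.2f'%s['time'],'pos',p.round(2),'yaw %.2f'%np.degrees(np.arctan2(R[1,0],R[0,0])),'z',R[:,2].round(4),'w %.2f'%s['grip_width'],'F',np.round(s['contact_force'],2),'T',np.round(s['ft_torque'],2))
    print('togo/40',(d/40).round(3))
    if yaw is not None:
        y=np.radians(yaw); x=np.array([np.cos(y),np.sin(y),0]); z=np.array([0,0,-1.]); G=np.c_[x,np.cross(z,x),z]
        print('rot/4deg',(np.degrees(cv2.Rodrigues(R.T@G)[0]).ravel()/4).round(3))
E
```

>>> drive_tool:
  increments:
    - {"dp": [-0.3, 0.8, 0], "delta_rot": [0, 0, 1], "hand": 1}
    - {"dp": [-0.3, 0.8, 0], "delta_rot": [0, 0, 1], "hand": 1}
    - {"dp": [-0.2, 0.9, 0], "delta_rot": [0, 0, 1], "hand": 1}
    - {"dp": [-0.1, 0.9, 0], "delta_rot": [0, 0, 1], "hand": 1}
    - {"dp": [0, 0.9, 0], "delta_rot": [0, 0, 1], "hand": 1}

```text
time: 0.65
tool_pos: [512.5, -167.2, 228.5]
eef_rot: [-3.091, 0.553, 0.006]
contact_force: [0.4, -0.7, 0.8]
grip_width: 85.6
```

>>> drive_tool:
  increments:
    - {"dp": [0, 0, 0], "delta_rot": [0, 0, 1], "hand": 1}
    - {"dp": [0, 0, 0], "delta_rot": [0, 0, 1], "hand": 1}
    - {"dp": [0, 0, 0], "delta_rot": [0, 0, 1], "hand": 1}
    - {"dp": [0, 0, 0], "delta_rot": [0, 0, 1], "hand": 1}
    - {"dp": [0, 0, 0], "delta_rot": [0, 0, 1], "hand": 1}

```text
time: 1.15
tool_pos: [509.3, -172.6, 226.9]
eef_rot: [2.935, -1.116, -0.012]
contact_force: [0.1, 0.6, -0.5]
grip_width: 85.4
```

```bash
python3 -c "
from h import *
togo([501,-243,250],-68)"
```

```text
t 1.15 pos [ 509.28 -172.64  226.92] yaw -41.63 z [-0.0077  0.0017 -1.    ] w 85.45 F [ 0.12  0.61 -0.47] T [0.06 0.05 0.01]
togo/40 [ 1.01   1.455 -0.578]
rot/4deg [0.077 0.085 6.593]
```

>>> drive_tool:
  increments:
    - {"dp": [0.2, 0.3, -0.15], "delta_rot": [0, 0, 1], "hand": 1}
    - {"dp": [0.15, 0.4, -0.15], "delta_rot": [0, 0, 1], "hand": 1}
    - {"dp": [0.1, 0.4, -0.15], "delta_rot": [0, 0, 1], "hand": 1}
    - {"dp": [0.1, 0.4, -0.15], "delta_rot": [0, 0, 1], "hand": 1}
    - {"dp": [0, 0.3, -0.15], "delta_rot": [0, 0, 1], "hand": 1}

```text
time: 1.65
tool_pos: [468.2, -235.4, 255.2]
eef_rot: [2.686, -1.624, -0.021]
contact_force: [0.4, 0.5, 0.3]
grip_width: 85.4
```

>>> drive_tool:
  increments:
    - {"dp": [0, 0, -0.1], "delta_rot": [0, 0, 1], "hand": 1}
    - {"dp": [0, 0, -0.05], "delta_rot": [0, 0, 0.6], "hand": 1}
    - {"dp": [0, 0, 0], "delta_rot": [0, 0, 0], "hand": 1}

```text
time: 1.95
tool_pos: [466.6, -236.6, 261.5]
eef_rot: [2.583, -1.781, -0.022]
contact_force: [-0.1, -0.3, -0.4]
grip_width: 85.6
```

```bash
python3 -c "
from h import *
togo([501,-243,250],-68)
save('w1',optics.camera('wrist'))"
```

```text
t 1.95 pos [ 466.62 -236.63  261.55] yaw -69.19 z [-0.0139  0.0044 -0.9999] w 85.56 F [-0.09 -0.32 -0.38] T [-0.03 -0.    0.06]
togo/40 [ 0.457 -0.75   0.276]
rot/4deg [ 0.162  0.131 -0.296]
```

View pics/w1.png

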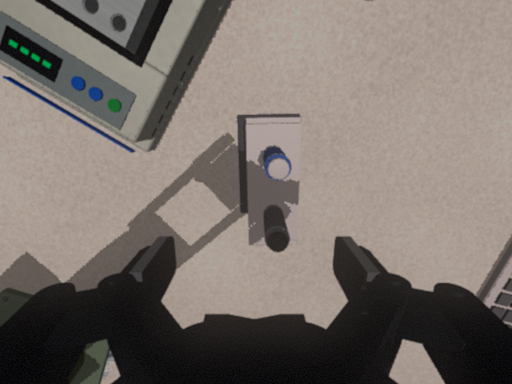

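The wrist view shows the blue probe's white cap at about (278,168), the grey probe's cap at about (277,241), and the row of holes running vertically in the image.

```bash
python3 - <<'E'
from h import *
W=cal('wrist'); im=load('w1')
save('z3',cv2.resize(im[105:260,225:315],None,fx=4,fy=4,interpolation=cv2.INTER_CUBIC)[:600])
b=onz(W,278,168,198); g=onz(W,277,241,198); print(b,g,np.degrees(np.arctan2(*(b-g)[1::-1])),np.linalg.norm(b-g))
for z in(125,):
  for p in((246,124),(299,124),(299,203)): print(onz(W,*p,z).round(1))
E
```

```text
[ 503.16921785 -243.68459617  198.        ] [ 444.4615246  -266.86014113  198.        ] 21.542204923244608 63.116551950574525
[ 522.8 -206.8  125. ]
[ 541.9 -257.1  125. ]
[ 464.4 -291.   125. ]
```

View pics/z3.png

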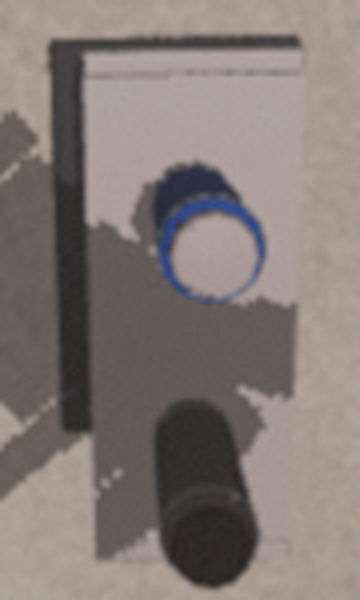

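>>> drive_tool:
  increments:
    - {"dp": [0.15, -0.35, 0.0], "delta_rot": [0.16, 0.13, 0.1], "hand": 1}
    - {"dp": [0.15, -0.3, 0.0], "delta_rot": [0, 0, 0], "hand": 1}
    - {"dp": [0.1, -0.2, 0.0], "delta_rot": [0, 0, 0], "hand": 1}
    - {"dp": [0, 0, 0], "delta_rot": [0, 0, 0], "hand": 1}

```text
time: 2.4
tool_pos: [508.0, -239.3, 260.1]
eef_rot: [-2.582, 1.789, -0.0]
contact_force: [-1.6, -0.1, -0.1]
grip_width: 85.6
```

```bash
python3 -c "
from h import *
togo([502.5,-243.5,240],-68.5)
save('w2',optics.camera('wrist'))"
```

```text
t 2.40 pos [ 508.04 -239.3   260.13] yaw -69.42 z [ 5.e-04  2.e-04 -1.e+00] w 85.57 F [-1.58 -0.06 -0.13] T [-0.01  0.04  0.03]
togo/40 [0.05  0.167 0.503]
rot/4deg [-0.008  0.001 -0.23 ]
```

View pics/w2.png

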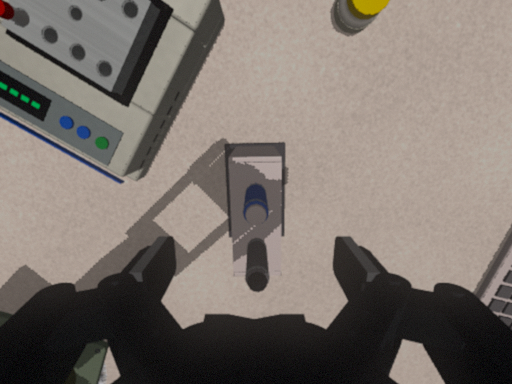

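The blue cap is now at about (256,213), midway between the fingers (inner edges at columns 176 and 334).

```bash
python3 - <<'E'
from h import *
W=cal('wrist'); im=load('w2')
save('z4',cv2.resize(im[135:295,215:300],None,fx=4,fy=4,interpolation=cv2.INTER_CUBIC)[:600])
print('cam',(-W[1].T@W[2]).round(1))
for p in ((256,214),(256,215),(257,214)): print(onz(W,*p,198).round(2))
s=env.get_obs(); P=s['tool_pos']; print('tcp axis at z198,273 px',proj(W,[[P[0],P[1],198],[P[0],P[1],P[2]]]).round(1))
E
```

```text
cam [ 572.5 -215.9  403.8]
[ 503.15 -244.06  198.  ]
[ 502.33 -244.37  198.  ]
[ 503.44 -244.83  198.  ]
tcp axis at z198,273 px [[252.3 207.4]
 [251.9 240.9]]
```

View pics/z4.png

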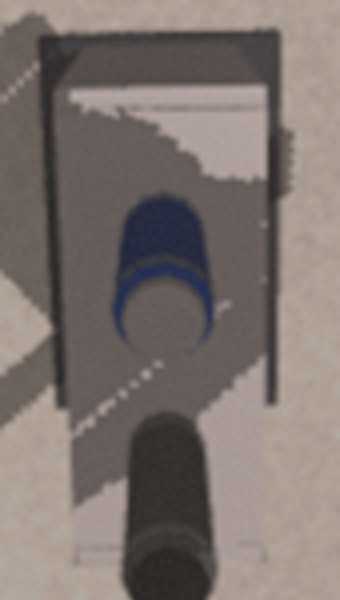

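>>> drive_tool:
  increments:
    - {"dp": [0.03, 0.16, 0.3], "delta_rot": [0, 0, -0.2], "hand": 1}
    - {"dp": [0, 0, 0.4], "delta_rot": [0, 0, 0], "hand": 1}
    - {"dp": [0, 0, 0.4], "delta_rot": [0, 0, 0], "hand": 1}
    - {"dp": [0, 0, 0.3], "delta_rot": [0, 0, 0], "hand": 1}
    - {"dp": [0, 0, 0], "delta_rot": [0, 0, 0], "hand": 1}

```text
time: 2.95
tool_pos: [501.8, -242.4, 202.0]
eef_rot: [2.597, -1.768, -0.002]
contact_force: [-0.2, -0.2, -0.0]
grip_width: 85.8
```

```bash
python3 - <<'E'
from h import *
togo([502.5,-243.5,195],-68.5)
W=cal('wrist')
save('w3',optics.camera('wrist'));save('sd3',optics.camera('side'));save('sc3',optics.camera('scene'))
P=env.get_obs()['tool_pos']; print(proj(W,[[P[0],P[1],198],[P[0],P[1],P[2]]]).round(1))
a=cv2.resize(load('sc3')[40:160,160:280],None,fx=3,fy=3,interpolation=cv2.INTER_CUBIC)
b=cv2.resize(load('sd3')[190:310,180:300],None,fx=3,fy=3,interpolation=cv2.INTER_CUBIC)
save('z5',np.hstack([a,b]))
E
```

```text
t 2.95 pos [ 501.8  -242.42  202.02] yaw -68.50 z [-1.1e-03  3.0e-04 -1.0e+00] w 85.81 F [-0.15 -0.21 -0.03] T [-0.04  0.08 -0.02]
togo/40 [ 0.032 -0.007  0.176]
rot/4deg [0.013 0.01  0.001]
[[253.7 236.3]
 [253.7 240.9]]
```

View pics/w3.png

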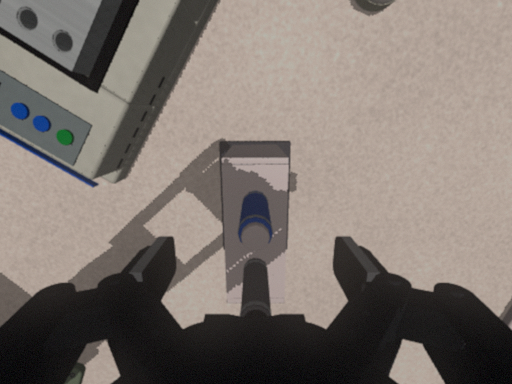

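View pics/z5.png

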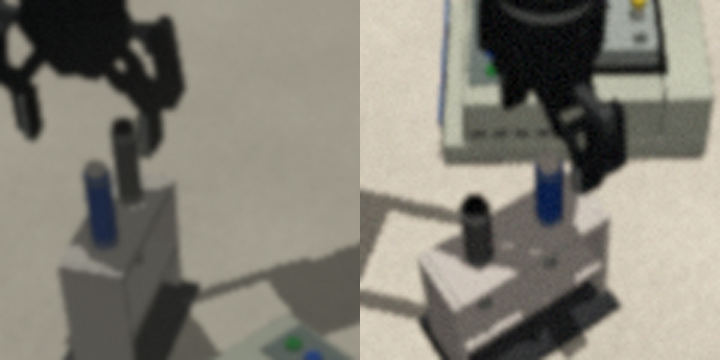

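The cap sits at about (256,233), about 1 px right of the finger midline (255) and slightly above the TCP row, so about 1 mm of correction is needed. I'll descend and grip.

>>> drive_tool:
  increments:
    - {"dp": [0.02, -0.03, 0.3], "delta_rot": [0, 0, 0], "hand": 1}
    - {"dp": [0, 0, 0.4], "delta_rot": [0, 0, 0], "hand": 1}
    - {"dp": [0, 0, 0.4], "delta_rot": [0, 0, 0], "hand": 1}
    - {"dp": [0, 0, 0.25], "delta_rot": [0, 0, 0], "hand": 1}
    - {"dp": [0, 0, 0], "delta_rot": [0, 0, 0], "hand": 1}

```text
time: 3.6
tool_pos: [507.0, -244.5, 149.9]
eef_rot: [-2.596, 1.767, -0.017]
contact_force: [-0.5, -0.1, 0.6]
grip_width: 85.4
```

```bash
python3 - <<'E'
from h import *
togo([502.5,-243.5,140],-68.5)
W=cal('wrist')
save('w4',optics.camera('wrist'))
P=env.get_obs()['tool_pos']; print(proj(W,[[P[0],P[1],198],[P[0],P[1],P[2]]]).round(1))
E
```

```text
t 3.60 pos [ 506.97 -244.45  149.94] yaw -68.49 z [ 0.0094 -0.005  -0.9999] w 85.41 F [-0.5  -0.12  0.61] T [ 0.02  0.06 -0.01]
togo/40 [-0.065  0.097  0.247]
rot/4deg [-0.099 -0.115  0.002]
[[252.9 290.2]
 [252.4 240.9]]
```

View pics/w4.png

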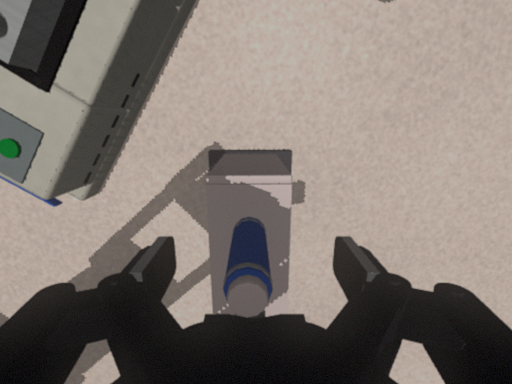

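>>> drive_tool:
  increments:
    - {"dp": [-0.06, 0.06, 0.12], "delta_rot": [-0.1, -0.11, 0], "hand": 1}
    - {"dp": [0, 0, 0.1], "delta_rot": [0, 0, 0], "hand": 1}
    - {"dp": [0, 0, 0], "delta_rot": [0, 0, 0], "hand": 1}

```text
time: 3.95
tool_pos: [505.1, -243.8, 142.8]
eef_rot: [-2.597, 1.768, -0.006]
contact_force: [-0.7, -0.0, 0.4]
grip_width: 85.4
```

```bash
python3 - <<'E'
from h import *
togo([503.2,-243.5,140],-68.5)
W=cal('wrist')
save('w5',optics.camera('wrist'))
P=env.get_obs()['tool_pos']; print(proj(W,[[P[0],P[1],198],[P[0],P[1],P[2]]]).round(1))
im=load('w5')[200:384,130:380]; save('z6',cv2.resize(im,None,fx=3,fy=3))
E
```

```text
t 3.95 pos [ 505.13 -243.76  142.79] yaw -68.49 z [ 0.0035 -0.0021 -1.    ] w 85.41 F [-0.7  -0.01  0.43] T [-0.03  0.04  0.  ]
togo/40 [-0.024  0.043  0.069]
rot/4deg [-0.035 -0.046  0.003]
[[251.8 302.4]
 [252.  240.9]]
```

View pics/z6.png

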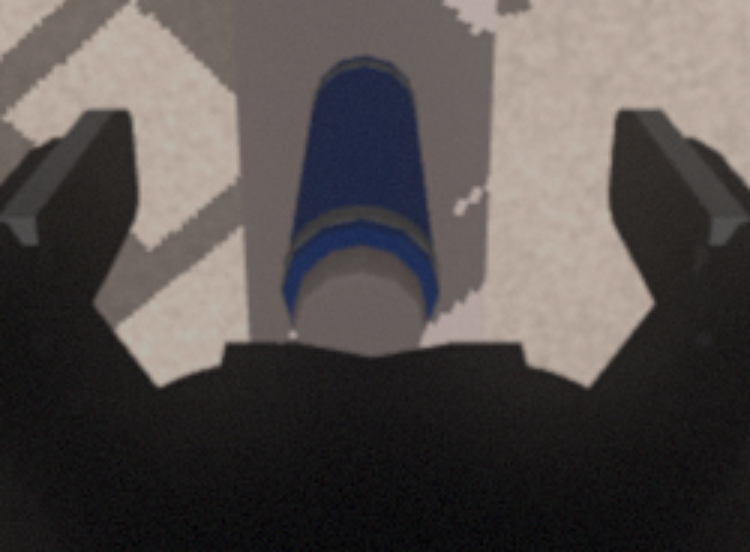

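>>> drive_tool:
  increments:
    - {"dp": [-0.03, 0.02, 0.06], "delta_rot": [-0.03, -0.04, 0], "hand": 1}
    - {"dp": [0, 0, 0], "delta_rot": [0, 0, 0], "hand": 1}
    - {"dp": [0, 0, 0], "delta_rot": [0, 0, 0], "hand": 1}

```text
time: 4.3
tool_pos: [504.4, -243.1, 141.2]
eef_rot: [-2.597, 1.768, -0.003]
contact_force: [-0.5, 0.7, -0.7]
grip_width: 85.5
```

```bash
python3 - <<'E'
from h import *
togo([503.2,-243.5,140],-68.5)
W=cal('wrist')
save('w6',optics.camera('wrist'))
P=env.get_obs()['tool_pos']; print(proj(W,[[P[0],P[1],198],[P[0],P[1],P[2]]]).round(1))
im=load('w6')[200:384,130:380]; save('z7',cv2.resize(im,None,fx=3,fy=3))
E
```

```text
t 4.30 pos [ 504.35 -243.13  141.15] yaw -68.49 z [ 0.0019 -0.001  -1.    ] w 85.54 F [-0.45  0.69 -0.7 ] T [-0.02  0.02  0.04]
togo/40 [-0.002  0.03   0.029]
rot/4deg [-0.02  -0.023  0.003]
[[251.1 305.6]
 [251.8 240.8]]
```

View pics/z7.png

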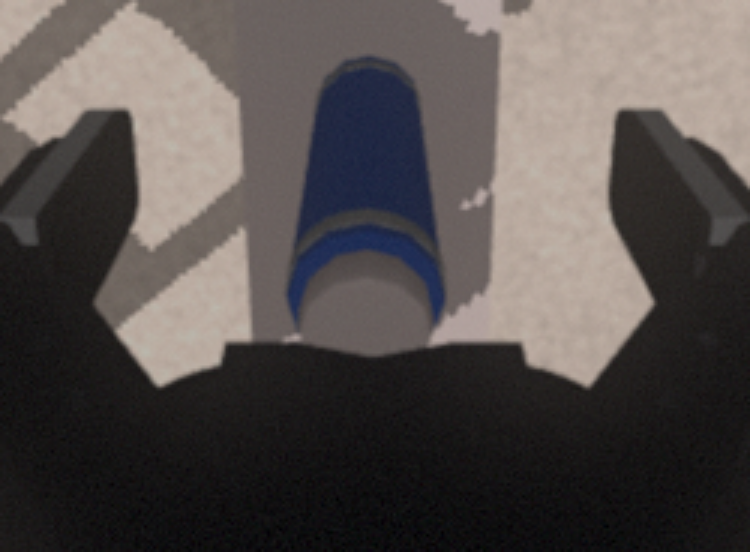

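>>> drive_tool:
  increments:
    - {"dp": [-0.02, 0.01, 0], "delta_rot": [-0.02, -0.02, 0], "hand": 0.5}
    - {"dp": [0, 0, 0], "delta_rot": [0, 0, 0], "hand": 0.3}
    - {"dp": [0, 0, 0], "delta_rot": [0, 0, 0], "hand": 0.1}
    - {"dp": [0, 0, 0], "delta_rot": [0, 0, 0], "hand": 0}
    - {"dp": [0, 0, 0], "delta_rot": [0, 0, 0], "hand": 0}
  newtons: 30

```text
time: 4.85
tool_pos: [503.7, -242.5, 141.5]
eef_rot: [-2.597, 1.768, -0.001]
contact_force: [-0.3, 0.5, 1.1]
grip_width: 21.1
```

>>> drive_tool:
  increments:
    - {"dp": [0, 0, 0], "delta_rot": [0, 0, 0], "hand": 0}
    - {"dp": [0, 0, 0], "delta_rot": [0, 0, 0], "hand": 0}
    - {"dp": [0, 0, 0], "delta_rot": [0, 0, 0], "hand": 0}
  newtons: 50

```text
time: 5.15
tool_pos: [503.7, -242.5, 141.5]
eef_rot: [2.597, -1.768, 0.001]
contact_force: [-0.7, 0.5, -0.3]
grip_width: 21.0
```

```bash
python3 - <<'E'
from h import *
togo([503.2,-243.5,140],-68.5)
W=cal('wrist')
save('w7',optics.camera('wrist'))
P=env.get_obs()['tool_pos']; print(proj(W,[[P[0],P[1],198],[P[0],P[1],P[2]]]).round(1))
im=load('w7')[200:384,130:380]; save('z8',cv2.resize(im,None,fx=3,fy=3))
E
```

```text
t 5.15 pos [ 503.73 -242.48  141.52] yaw -68.49 z [ 4.e-04 -3.e-04 -1.e+00] w 21.02 F [-0.69  0.47 -0.34] T [ 0.04  0.01 -0.02]
togo/40 [0.019 0.022 0.038]
rot/4deg [-0.004 -0.006  0.003]
[[251.1 305.1]
 [251.8 240.9]]
```

View pics/z8.png

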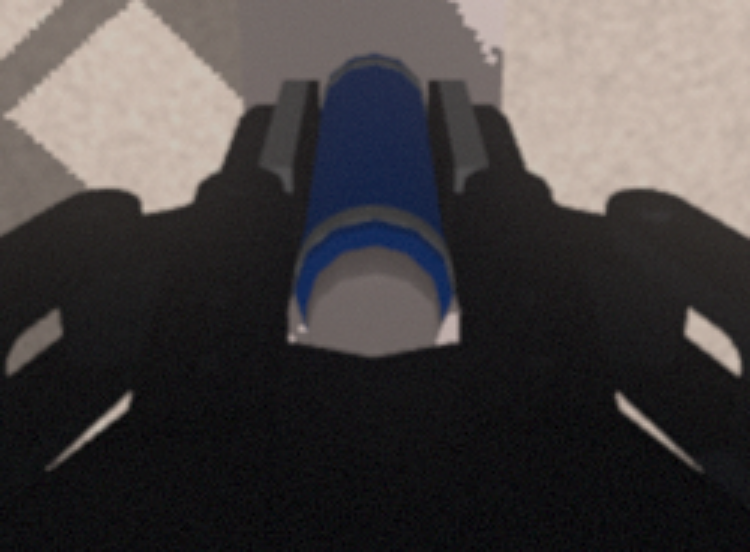

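Both pads are on the handle at 21.0 mm opening, the probe is centred, and side forces are under 1 N. I'll lift slowly and watch the lateral drift.

>>> drive_tool:
  increments:
    - {"dp": [0, 0, -0.1], "delta_rot": [0, 0, 0], "hand": 0}
    - {"dp": [0, 0, -0.15], "delta_rot": [0, 0, 0], "hand": 0}
    - {"dp": [0, 0, -0.15], "delta_rot": [0, 0, 0], "hand": 0}
  newtons: 60

```text
time: 5.5
tool_pos: [503.0, -242.1, 157.3]
eef_rot: [2.597, -1.768, -0.004]
contact_force: [0.6, 0.7, 0.2]
grip_width: 21.1
```

```bash
python3 -c "
from h import *
togo([503.7,-242.5,300],-68.5)"
```

```text
t 5.50 pos [ 502.96 -242.09  157.28] yaw -68.49 z [-0.0023  0.001  -1.    ] w 21.09 F [0.58 0.72 0.19] T [-0.04  0.02  0.01]
togo/40 [ 0.01  -0.007 -3.568]
rot/4deg [0.025 0.026 0.003]
```

>>> drive_tool:
  increments:
    - {"dp": [0.01, -0.015, -0.15], "delta_rot": [0.03, 0.03, 0], "hand": 0}
    - {"dp": [0.003, -0.006, -0.15], "delta_rot": [0.01, 0.01, 0], "hand": 0}
    - {"dp": [0.003, -0.006, -0.15], "delta_rot": [0.01, 0.01, 0], "hand": 0}
    - {"dp": [0.003, -0.006, -0.15], "delta_rot": [0.01, 0.01, 0], "hand": 0}

```text
time: 5.9
tool_pos: [504.6, -242.4, 183.9]
eef_rot: [-2.596, 1.767, -0.007]
contact_force: [-0.6, 0.6, -2.0]
grip_width: 20.7
```

```bash
python3 -c "
from h import *
togo([503.7,-242.5,300],-68.5)"
```

```text
t 5.90 pos [ 504.55 -242.4   183.93] yaw -68.49 z [ 0.0041 -0.0019 -1.    ] w 20.74 F [-0.65  0.62 -2.02] T [ 0.01  0.06 -0.03]
togo/40 [ 0.004  0.012 -2.902]
rot/4deg [-0.045 -0.047  0.003]
```

>>> drive_tool:
  increments:
    - {"dp": [0, 0.01, -0.15], "delta_rot": [-0.04, -0.04, 0], "hand": 0}
    - {"dp": [0, 0, -0.2], "delta_rot": [0.005, 0.005, 0], "hand": 0}
    - {"dp": [0, 0, -0.2], "delta_rot": [0.005, 0.005, 0], "hand": 0}
    - {"dp": [0, 0, -0.2], "delta_rot": [0.005, 0.005, 0], "hand": 0}

```text
time: 6.3
tool_pos: [504.1, -242.5, 216.6]
eef_rot: [-2.597, 1.768, -0.003]
contact_force: [0.4, -0.5, -1.1]
grip_width: 20.8
```

```bash
python3 -c "
from h import *
togo([503.7,-242.5,300],-68.5)"
```

```text
t 6.30 pos [ 504.11 -242.52  216.57] yaw -68.49 z [ 1.9e-03 -9.0e-04 -1.0e+00] w 20.81 F [ 0.39 -0.51 -1.11] T [-0.02  0.01  0.  ]
togo/40 [-1.000e-03  6.000e-03 -2.086e+00]
rot/4deg [-0.02  -0.021  0.003]
```

>>> drive_tool:
  increments:
    - {"dp": [0, 0.005, -0.2], "delta_rot": [-0.02, -0.02, 0], "hand": 0}
    - {"dp": [0, 0, -0.25], "delta_rot": [0.005, 0.005, 0], "hand": 0}
    - {"dp": [0, 0, -0.25], "delta_rot": [0.005, 0.005, 0], "hand": 0}
    - {"dp": [0, 0, -0.25], "delta_rot": [0.005, 0.005, 0], "hand": 0}
    - {"dp": [0, 0, -0.25], "delta_rot": [0.005, 0.005, 0], "hand": 0}

```text
time: 6.8
tool_pos: [503.8, -242.5, 269.0]
eef_rot: [-2.597, 1.768, -0.004]
contact_force: [1.0, 0.2, -1.0]
grip_width: 20.5
```

>>> drive_tool:
  increments:
    - {"dp": [0, 0, -0.3], "delta_rot": [0.005, 0.005, 0], "hand": 0}
    - {"dp": [0, 0, -0.3], "delta_rot": [0.005, 0.005, 0], "hand": 0}
    - {"dp": [0, 0, -0.2], "delta_rot": [0, 0, 0], "hand": 0}
    - {"dp": [0, 0, 0], "delta_rot": [0, 0, 0], "hand": 0}

```text
time: 7.2
tool_pos: [504.4, -242.8, 306.3]
eef_rot: [-2.596, 1.767, -0.012]
contact_force: [-0.3, 0.2, -0.1]
grip_width: 20.8
```

```bash
python3 - <<'E'
from h import *
togo([604.4,-26,305],-68.5)
save('w8',optics.camera('wrist'));save('sd8',optics.camera('side'));save('sc8',optics.camera('scene'))
E
```

```text
t 7.20 pos [ 504.42 -242.84  306.25] yaw -68.49 z [ 0.0069 -0.0033 -1.    ] w 20.79 F [-0.28  0.2  -0.12] T [ 0.01 -0.06  0.07]
togo/40 [-4.127 -4.313  0.031]
rot/4deg [-0.075 -0.081  0.002]
```

View pics/w8.png

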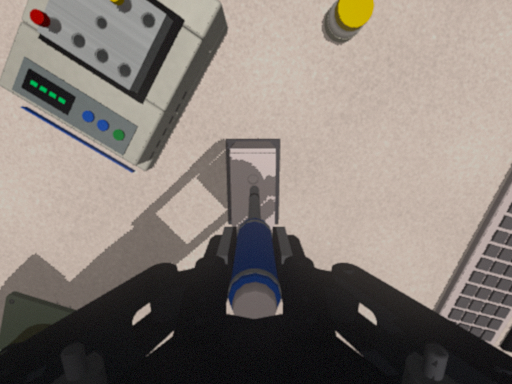

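View pics/sc8.png

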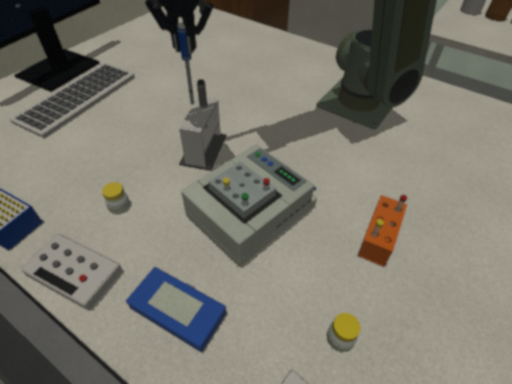

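View pics/sd8.png

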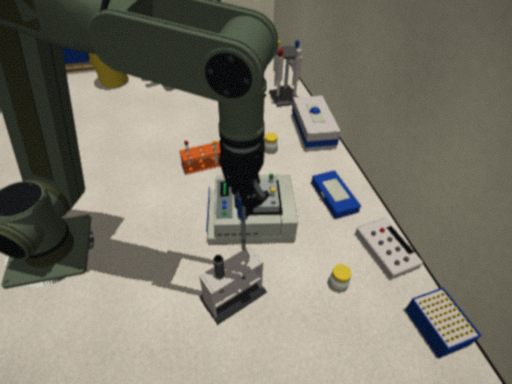

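The blue probe is out, hanging straight in the grip. In the wrist view its tip is at about (253,188), and its empty hole shows just beyond at (253,178).

>>> drive_tool:
  increments:
    - {"dp": [-0.5, -0.5, 0], "delta_rot": [-0.07, -0.08, 0], "hand": 0}
    - {"dp": [-0.7, -0.7, 0], "delta_rot": [0, 0, 0], "hand": 0}
    - {"dp": [-0.7, -0.7, 0], "delta_rot": [0, 0, 0], "hand": 0}
    - {"dp": [-0.6, -0.6, 0], "delta_rot": [0, 0, 0], "hand": 0}
    - {"dp": [-0.4, -0.4, 0], "delta_rot": [0, 0, 0], "hand": 0}

```text
time: 7.85
tool_pos: [568.9, -90.1, 299.6]
eef_rot: [2.587, -1.775, -0.017]
contact_force: [-0.1, -0.4, -0.3]
grip_width: 20.8
```

```bash
python3 -c "
from h import *
togo([604.4,-26,300],-68.5)"
```

```text
t 7.85 pos [568.92 -90.11 299.63] yaw -68.92 z [-0.0114  0.0027 -0.9999] w 20.84 F [-0.07 -0.39 -0.26] T [0.02 0.   0.02]
togo/40 [-1.176 -1.404 -0.015]
rot/4deg [ 0.138  0.096 -0.103]
```

>>> drive_tool:
  increments:
    - {"dp": [-0.35, -0.4, 0], "delta_rot": [0.13, 0.1, -0.1], "hand": 0}
    - {"dp": [-0.35, -0.4, 0], "delta_rot": [0, 0, 0], "hand": 0}
    - {"dp": [-0.2, -0.3, 0], "delta_rot": [0, 0, 0], "hand": 0}
    - {"dp": [-0.1, -0.1, 0], "delta_rot": [0, 0, 0], "hand": 0}
    - {"dp": [0, 0, 0], "delta_rot": [0, 0, 0], "hand": 0}

```text
time: 8.35
tool_pos: [599.7, -29.9, 295.0]
eef_rot: [2.597, -1.759, -0.011]
contact_force: [0.4, 0.2, -0.6]
grip_width: 20.7
```

```bash
python3 - <<'E'
from h import *
togo([604.4,-26,300],-68.5)
W=cal('wrist');save('w9',optics.camera('wrist'))
togo([604.4,-26,300],-68.5)
P=env.get_obs()['tool_pos']; print(proj(W,[[P[0],P[1],169],[604.4,-26.2,118]]).round(1))
E
```

```text
t 8.35 pos [599.71 -29.92 294.97] yaw -68.23 z [-8.4e-03  2.0e-04 -1.0e+00] w 20.69 F [ 0.42  0.17 -0.58] T [ 0.01 -0.02  0.07]
togo/40 [-0.048 -0.144 -0.127]
rot/4deg [0.111 0.047 0.067]
t 8.40 pos [599.52 -30.34 294.98] yaw -68.26 z [-8.5e-03  1.0e-04 -1.0e+00] w 20.40 F [-0.4   0.23 -1.14] T [ 0.03 -0.02 -0.05]
togo/40 [-0.056 -0.153 -0.126]
rot/4deg [0.113 0.046 0.061]
[[253.2 187.3]
 [251.7 172. ]]
```

View pics/w9.png

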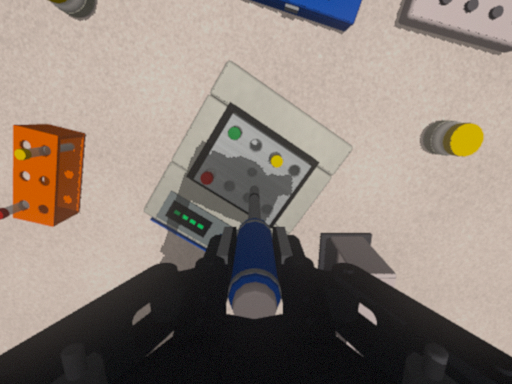

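>>> drive_tool:
  increments:
    - {"dp": [-0.05, -0.14, 0.1], "delta_rot": [0.11, 0.05, 0.06], "hand": 0}
    - {"dp": [0, 0, 0.15], "delta_rot": [0, 0, 0], "hand": 0}
    - {"dp": [0, 0, 0], "delta_rot": [0, 0, 0], "hand": 0}
    - {"dp": [0, 0, 0], "delta_rot": [0, 0, 0], "hand": 0}

```text
time: 8.8
tool_pos: [603.2, -28.8, 283.9]
eef_rot: [2.592, -1.772, 0.001]
contact_force: [-0.4, -0.2, -1.4]
grip_width: 20.7
```

```bash
python3 - <<'E'
from h import *
togo([604.4,-26,280],-68.5)
W=cal('wrist');save('w10',optics.camera('wrist'));save('sc10',optics.camera('scene'));save('sd10',optics.camera('side'))
togo([604.4,-26,280],-68.5)
P=env.get_obs()['tool_pos']; print(proj(W,[[P[0],P[1],P[2]-131.5],[604.4,-26.2,118]]).round(1))
save('z9',cv2.resize(load('w10')[120:270,180:330],None,fx=4,fy=4,interpolation=cv2.INTER_CUBIC))
a=cv2.resize(load('sc10')[110:230,180:300],None,fx=3,fy=3,interpolation=cv2.INTER_CUBIC)
b=cv2.resize(load('sd10')[130:250,200:320],None,fx=3,fy=3,interpolation=cv2.INTER_CUBIC)
save('z10',np.hstack([a,b]))
E
```

```text
t 8.80 pos [603.23 -28.8  283.94] yaw -68.71 z [-4.0e-04 -1.5e-03 -1.0e+00] w 20.67 F [-0.35 -0.25 -1.39] T [ 0.06 -0.03  0.02]
togo/40 [-0.055 -0.053  0.098]
rot/4deg [ 0.013 -0.017 -0.052]
t 8.95 pos [603.39 -28.59 284.19] yaw -68.70 z [ 0.     -0.0014 -1.    ] w 20.78 F [-0.33 -0.56 -0.46] T [ 0.04 -0.02 -0.01]
togo/40 [-0.051 -0.047  0.105]
rot/4deg [ 0.007 -0.018 -0.049]
[[252.2 186.4]
 [250.8 177.8]]
```

View pics/z9.png

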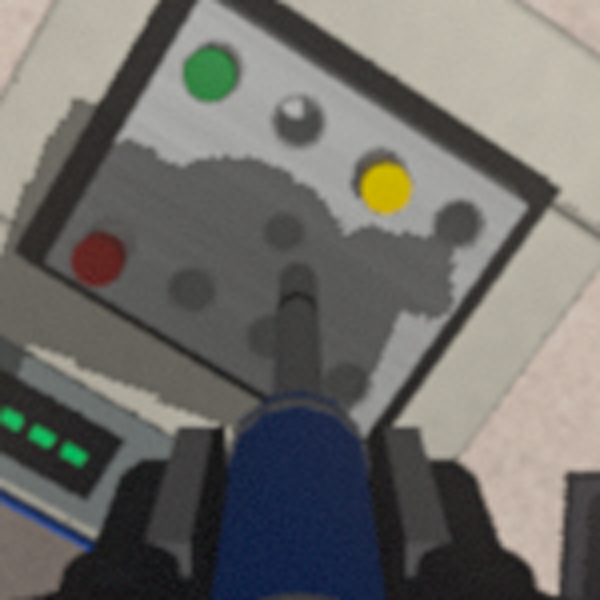

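View pics/z10.png

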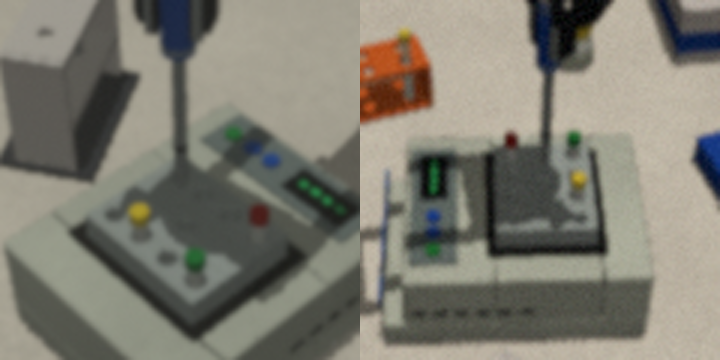

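The tip is at about (254,187) in the wrist view and the well mouth at about (251,178). I'll shift about 2.5 mm, go lower, and compare again.

>>> drive_tool:
  increments:
    - {"dp": [-0.05, -0.055, 0.1], "delta_rot": [0, -0.02, 0], "hand": 0}
    - {"dp": [0, 0, 0.2], "delta_rot": [0, 0, 0], "hand": 0}
    - {"dp": [0, 0, 0.2], "delta_rot": [0, 0, 0], "hand": 0}
    - {"dp": [0, 0, 0], "delta_rot": [0, 0, 0], "hand": 0}
    - {"dp": [0, 0, 0], "delta_rot": [0, 0, 0], "hand": 0}

```text
time: 9.45
tool_pos: [604.6, -25.7, 262.2]
eef_rot: [2.593, -1.772, -0.001]
contact_force: [-0.1, -0.1, -1.6]
grip_width: 20.6
```

```bash
cat > look.py <<'E'
from h import *
import sys
k=sys.argv[1]
togo([604.4,-26.2,260],-68.5)
W=cal('wrist');save('w'+k,optics.camera('wrist'));save('sc'+k,optics.camera('scene'));save('sd'+k,optics.camera('side'))
s=env.get_obs();P=s['tool_pos']; Rz=cv2.Rodrigues(s['eef_rot'])[0][:,2]
tip=P+Rz*131.5; print('tip pred',tip.round(1))
q=np.array([tip,P+Rz*(P[2]-118)/-Rz[2],[604.4,-26.2,118]])
for n,C in(('w',W),('sc',cal('scene')),('sd',cal('side'))): print(n,proj(C,q).round(1).tolist())
a=cv2.resize(load('w'+k)[140:240,200:300],None,fx=4,fy=4,interpolation=cv2.INTER_CUBIC)
b=cv2.resize(load('sc'+k)[140:220,200:280],None,fx=5,fy=5,interpolation=cv2.INTER_CUBIC)
c=cv2.resize(load('sd'+k)[150:230,220:300],None,fx=5,fy=5,interpolation=cv2.INTER_CUBIC)
save('za'+k,a); save('zb'+k,np.hstack([b,c]))
E
python3 look.py 11
```

```text
t 9.45 pos [604.65 -25.69 262.18] yaw -68.69 z [-9.e-04  1.e-04 -1.e+00] w 20.59 F [-0.07 -0.12 -1.63] T [-0.01 -0.01  0.01]
togo/40 [0.01  0.01  0.055]
rot/4deg [ 0.012  0.006 -0.049]
tip pred [604.8 -25.7 131.2]
w [[252.6, 186.5], [252.7, 183.6], [252.9, 184.1]]
sc [[240.6, 180.1], [240.7, 184.3], [240.6, 184.1]]
sd [[262.0, 188.3], [261.9, 191.6], [261.8, 191.7]]
```

View pics/za11.png

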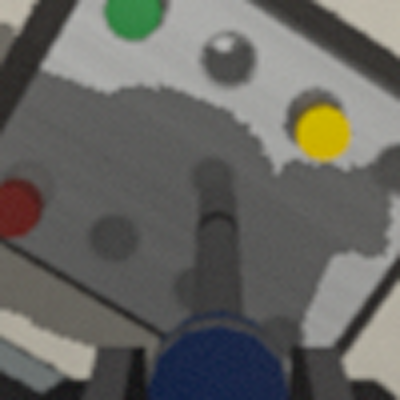

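View pics/zb11.png

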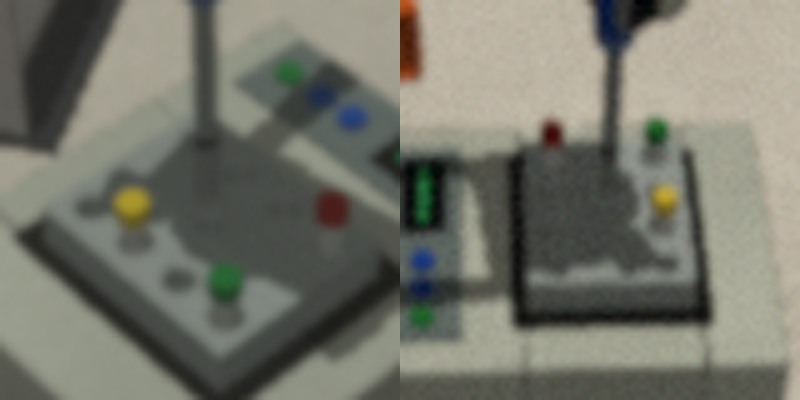

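```bash
cat > enh.py <<'E'
from h import *
import sys
k=sys.argv[1]
def e(n,x0,y0,x1,y1,s,lo,hi):
    g=cv2.cvtColor(load(n),cv2.COLOR_RGB2GRAY)[y0:y1,x0:x1].astype(float)
    g=np.clip((g-lo)/(hi-lo)*255,0,255).astype(np.uint8)
    g=cv2.resize(g,None,fx=s,fy=s,interpolation=cv2.INTER_CUBIC); return cv2.cvtColor(g,cv2.COLOR_GRAY2RGB)
a=e('w'+k,225,160,285,220,9,30,130); save('ea'+k,a)
b=e('sc'+k,220,160,260,200,9,40,150); c=e('sd'+k,242,165,282,205,9,40,150); save('eb'+k,np.hstack([b,c]))
E
python3 enh.py 11
```

```text
(no output)
```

View pics/ea11.png

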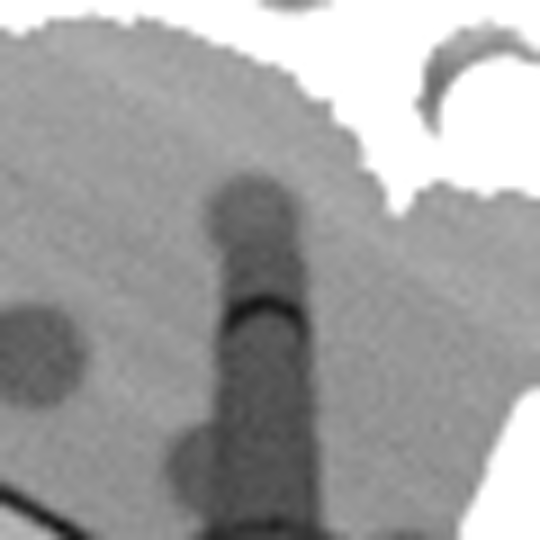

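View pics/eb11.png

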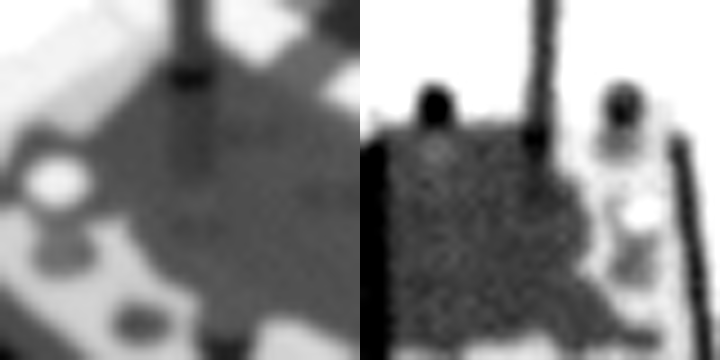

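The well is centred at wrist (252.6,183.7), and the stem axis meets that plane at about (253.9,184.3). That calls for a shift of about -1.3 mm in tool x and -0.6 mm in tool y.

>>> drive_tool:
  increments:
    - {"dp": [-0.033, -0.015, 0.08], "delta_rot": [0.01, 0.005, 0], "hand": 0}
    - {"dp": [0, 0, 0.1], "delta_rot": [0, 0, 0], "hand": 0}
    - {"dp": [0, 0, 0], "delta_rot": [0, 0, 0], "hand": 0}
    - {"dp": [0, 0, 0], "delta_rot": [0, 0, 0], "hand": 0}

```text
time: 10.0
tool_pos: [605.2, -24.1, 255.5]
eef_rot: [-2.593, 1.772, -0.003]
contact_force: [-0.1, 0.3, -0.5]
grip_width: 20.7
```

```bash
python3 look.py 12; python3 enh.py 12
```

```text
t 10.00 pos [605.19 -24.14 255.47] yaw -68.70 z [ 2.1e-03 -1.0e-04 -1.0e+00] w 20.65 F [-0.13  0.31 -0.5 ] T [-0.01  0.01 -0.02]
togo/40 [ 0.041  0.037 -0.113]
rot/4deg [-0.027 -0.012 -0.049]
tip pred [605.5 -24.2 124. ]
w [[252.5, 186.6], [252.6, 185.3], [253.9, 186.9]]
sc [[241.0, 182.9], [241.1, 184.8], [240.6, 184.1]]
sd [[262.0, 189.7], [262.0, 191.2], [261.8, 191.7]]
```

View pics/ea12.png

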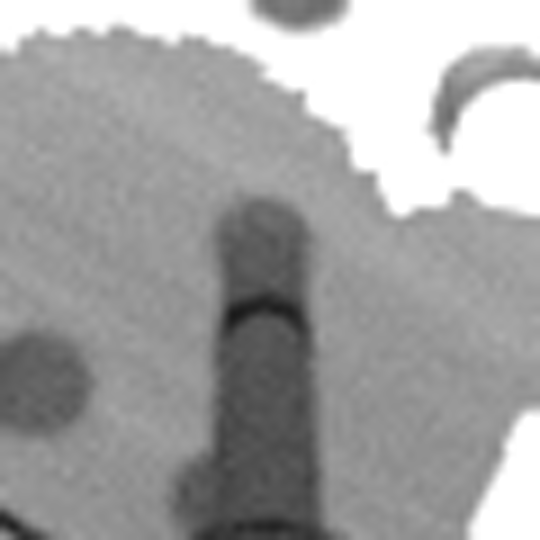

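View pics/eb12.png

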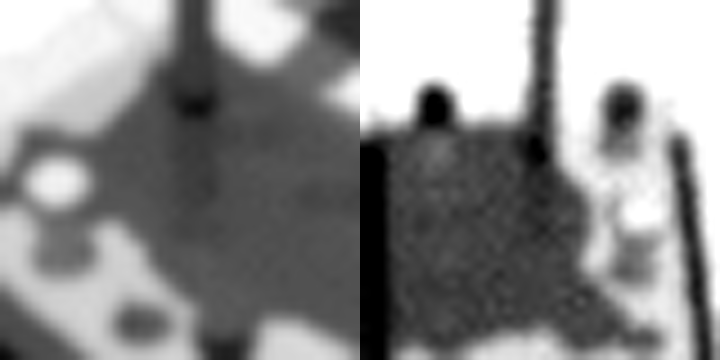

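Now the well is centred at about crop x 261.5 and the stem at 263.5, which is 0.2 mm off. I'll enter the chamfer and watch the forces.

>>> drive_tool:
  increments:
    - {"dp": [-0.004, 0.01, 0.08], "delta_rot": [-0.025, -0.012, 0], "hand": 0}
    - {"dp": [0, 0, 0.08], "delta_rot": [0, 0, 0], "hand": 0}
    - {"dp": [0, 0, 0.04], "delta_rot": [0, 0, 0], "hand": 0}
    - {"dp": [0, 0, 0], "delta_rot": [0, 0, 0], "hand": 0}

```text
time: 10.55
tool_pos: [604.8, -24.3, 246.9]
eef_rot: [-2.594, 1.773, -0.0]
contact_force: [-0.5, -0.8, -1.0]
grip_width: 20.7
```

```bash
python3 look.py 13; python3 enh.py 13
```

```text
t 10.55 pos [604.77 -24.26 246.88] yaw -68.71 z [ 1.e-04  0.e+00 -1.e+00] w 20.73 F [-0.51 -0.81 -0.95] T [-0.02 -0.01  0.05]
togo/40 [ 0.042  0.026 -0.328]
rot/4deg [-0.002 -0.    -0.052]
tip pred [605.1 -24.3 115.8]
w [[252.6, 186.5], [252.6, 187.0], [254.1, 188.2]]
sc [[241.2, 185.4], [241.2, 184.7], [240.6, 184.1]]
sd [[261.8, 191.7], [261.9, 191.2], [261.8, 191.7]]
```

View pics/ea13.png

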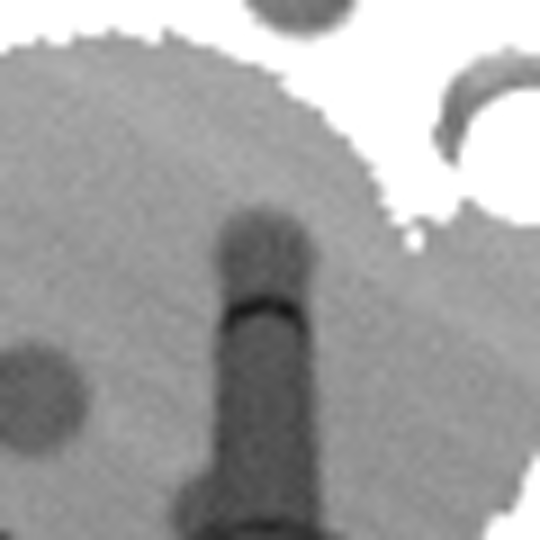

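>>> drive_tool:
  increments:
    - {"dp": [0, 0, 0.06], "delta_rot": [0, 0, 0], "hand": 0}
    - {"dp": [0, 0, 0.06], "delta_rot": [0, 0, 0], "hand": 0}
    - {"dp": [0, 0, 0.06], "delta_rot": [0, 0, 0], "hand": 0}

```text
time: 11.0
tool_pos: [605.3, -24.3, 240.2]
eef_rot: [-2.593, 1.772, -0.003]
contact_force: [-0.1, -0.6, -0.8]
grip_width: 20.3
```

```bash
python3 -c "
from h import *
togo([604.8,-24.3,174],-68.7)"
```

```text
t 11.00 pos [605.31 -24.28 240.21] yaw -68.70 z [ 2.2e-03 -1.0e-04 -1.0e+00] w 20.33 F [-0.09 -0.57 -0.77] T [-0.   -0.01 -0.02]
togo/40 [-0.006  0.015  1.655]
rot/4deg [-0.029 -0.013 -0.   ]
```

>>> drive_tool:
  increments:
    - {"dp": [0, 0.01, 0.06], "delta_rot": [-0.028, -0.013, 0], "hand": 0}
    - {"dp": [0, 0.003, 0.08], "delta_rot": [-0.008, -0.004, 0], "hand": 0}
    - {"dp": [0, 0.003, 0.08], "delta_rot": [-0.008, -0.004, 0], "hand": 0}
    - {"dp": [0, 0.003, 0.08], "delta_rot": [-0.008, -0.004, 0], "hand": 0}

```text
time: 11.4
tool_pos: [604.7, -24.5, 227.2]
eef_rot: [2.593, -1.772, -0.002]
contact_force: [-0.6, -0.4, -0.4]
grip_width: 21.0
```

```bash
python3 -c "
from h import *
togo([604.8,-24.3,174],-68.7)"
```

```text
t 11.40 pos [604.72 -24.53 227.17] yaw -68.70 z [-1.7e-03  3.0e-04 -1.0e+00] w 21.00 F [-0.6  -0.42 -0.44] T [ 0.03 -0.09  0.04]
togo/40 [-0.003 -0.006  1.329]
rot/4deg [ 0.021  0.013 -0.001]
```

>>> drive_tool:
  increments:
    - {"dp": [-0.003, -0.005, 0.08], "delta_rot": [0.02, 0.012, 0], "hand": 0}
    - {"dp": [0, 0, 0.08], "delta_rot": [-0.004, -0.002, 0], "hand": 0}
    - {"dp": [0, 0, 0.08], "delta_rot": [-0.004, -0.002, 0], "hand": 0}
    - {"dp": [0, 0, 0.08], "delta_rot": [-0.004, -0.002, 0], "hand": 0}

```text
time: 11.8
tool_pos: [604.7, -24.3, 213.0]
eef_rot: [2.593, -1.772, -0.002]
contact_force: [-1.1, 0.2, -0.8]
grip_width: 20.7
```

```bash
python3 -c "
from h import *
togo([604.8,-24.3,174],-68.7)"
```

```text
t 11.80 pos [604.72 -24.31 212.98] yaw -68.70 z [-1.5e-03  1.0e-04 -1.0e+00] w 20.75 F [-1.08  0.18 -0.84] T [-0.03 -0.06 -0.01]
togo/40 [ 0.001 -0.003  0.975]
rot/4deg [ 0.019  0.01  -0.001]
```

>>> drive_tool:
  increments:
    - {"dp": [0, 0, 0.08], "delta_rot": [0.019, 0.01, 0], "hand": 0}
    - {"dp": [0, 0, 0.08], "delta_rot": [0, 0, 0], "hand": 0}
    - {"dp": [0, 0, 0.08], "delta_rot": [0, 0, 0], "hand": 0}
    - {"dp": [0, 0, 0.08], "delta_rot": [0, 0, 0], "hand": 0}
    - {"dp": [0, 0, 0.08], "delta_rot": [0, 0, 0], "hand": 0}

```text
time: 12.3
tool_pos: [604.6, -24.3, 195.5]
eef_rot: [2.594, -1.773, -0.0]
contact_force: [0.4, -0.2, -1.2]
grip_width: 20.6
```

```bash
python3 -c "
from h import *
togo([604.8,-24.3,174],-68.7)"
```

```text
t 12.30 pos [604.65 -24.32 195.49] yaw -68.70 z [-1.e-04 -1.e-04 -1.e+00] w 20.59 F [ 0.42 -0.17 -1.24] T [-0.06 -0.02  0.03]
togo/40 [ 0.001 -0.004  0.537]
rot/4deg [ 0.001 -0.001 -0.001]
```

Very clean so far, with about 21 mm to go. I'll slow down as the tip nears the bottom.

>>> drive_tool:
  increments:
    - {"dp": [0, -0.004, 0.08], "delta_rot": [0, 0, 0], "hand": 0}
    - {"dp": [0, 0, 0.08], "delta_rot": [0, 0, 0], "hand": 0}
    - {"dp": [0, 0, 0.08], "delta_rot": [0, 0, 0], "hand": 0}
    - {"dp": [0, 0, 0.05], "delta_rot": [0, 0, 0], "hand": 0}

```text
time: 12.7
tool_pos: [604.7, -24.3, 182.6]
eef_rot: [2.593, -1.772, -0.001]
contact_force: [0.2, 0.7, -1.1]
grip_width: 20.7
```

```bash
python3 -c "
from h import *
togo([604.8,-24.3,174],-68.7)"
```

```text
t 12.70 pos [604.68 -24.28 182.61] yaw -68.70 z [-5.e-04 -1.e-04 -1.e+00] w 20.74 F [ 0.22  0.67 -1.08] T [-0.03  0.   -0.04]
togo/40 [ 0.002 -0.003  0.215]
rot/4deg [ 0.007  0.001 -0.001]
```

>>> drive_tool:
  increments:
    - {"dp": [0, 0, 0.04], "delta_rot": [0, 0, 0], "hand": 0}
    - {"dp": [0, 0, 0.04], "delta_rot": [0, 0, 0], "hand": 0}
    - {"dp": [0, 0, 0.03], "delta_rot": [0, 0, 0], "hand": 0}

```text
time: 13.0
tool_pos: [604.7, -24.3, 177.8]
eef_rot: [2.593, -1.772, -0.001]
contact_force: [0.7, -0.2, -1.6]
grip_width: 20.5
```

>>> drive_tool:
  increments:
    - {"dp": [0, 0, 0.03], "delta_rot": [0, 0, 0], "hand": 0}
    - {"dp": [0, 0, 0.03], "delta_rot": [0, 0, 0], "hand": 0}

```text
time: 13.2
tool_pos: [604.8, -24.3, 175.3]
eef_rot: [2.593, -1.773, -0.0]
contact_force: [-0.1, -0.5, -1.3]
grip_width: 20.7
```

>>> drive_tool:
  increments:
    - {"dp": [0, 0, 0.02], "delta_rot": [0, 0, 0], "hand": 0}
    - {"dp": [0, 0, 0.02], "delta_rot": [0, 0, 0], "hand": 0}

```text
time: 13.4
tool_pos: [605.0, -24.2, 174.4]
eef_rot: [-2.593, 1.773, -0.001]
contact_force: [-0.4, -0.8, 5.2]
grip_width: 20.8
```

```bash
python3 -c "
from h import *
togo([604.8,-24.3,174],-68.7)"
```

```text
t 13.40 pos [605.04 -24.23 174.36] yaw -68.71 z [ 7.e-04  0.e+00 -1.e+00] w 20.82 F [-0.37 -0.78  5.24] T [0.1  0.29 0.01]
togo/40 [-0.001  0.006  0.009]
rot/4deg [-0.01  -0.003 -0.002]
```

The tip touched bottom at TCP z ≈ 174.4, where 174.5 was expected, with Fz rising from -1.3 to +5 N. I'll hold for a little over 2 s.

>>> drive_tool:
  increments:
    - {"dp": [0, 0.004, 0.01], "delta_rot": [-0.01, -0.003, 0], "hand": 0}
    - {"dp": [0, 0, 0], "delta_rot": [0, 0, 0], "hand": 0}
    - {"dp": [0, 0, 0], "delta_rot": [0, 0, 0], "hand": 0}
    - {"dp": [0, 0, 0], "delta_rot": [0, 0, 0], "hand": 0}
    - {"dp": [0, 0, 0], "delta_rot": [0, 0, 0], "hand": 0}

```text
time: 13.9
tool_pos: [604.9, -24.3, 174.5]
eef_rot: [-2.593, 1.773, -0.001]
contact_force: [-0.4, 0.3, 1.5]
grip_width: 20.4
```

```bash
python3 -c "
from h import *
togo([604.8,-24.3,174],-68.7)"
```

```text
t 13.90 pos [604.87 -24.27 174.47] yaw -68.71 z [ 5.e-04 -1.e-04 -1.e+00] w 20.44 F [-0.41  0.27  1.55] T [0.07 0.13 0.02]
togo/40 [0.    0.002 0.012]
rot/4deg [-0.006 -0.004 -0.001]
```

>>> drive_tool:
  increments:
    - {"dp": [0, 0, 0.01], "delta_rot": [0, 0, 0], "hand": 0}
    - {"dp": [0, 0, 0.005], "delta_rot": [0, 0, 0], "hand": 0}
    - {"dp": [0, 0, 0.005], "delta_rot": [0, 0, 0], "hand": 0}
    - {"dp": [0, 0, 0.005], "delta_rot": [0, 0, 0], "hand": 0}
    - {"dp": [0, 0, 0.005], "delta_rot": [0, 0, 0], "hand": 0}

```text
time: 14.4
tool_pos: [605.1, -24.2, 174.4]
eef_rot: [-2.593, 1.772, -0.002]
contact_force: [0.2, -0.0, 3.4]
grip_width: 20.5
```

```bash
python3 -c "
from h import *
togo([604.8,-24.3,174],-68.7)"
```

```text
t 14.40 pos [605.05 -24.19 174.42] yaw -68.71 z [ 0.0016  0.     -1.    ] w 20.54 F [ 0.2  -0.04  3.39] T [ 0.06  0.3  -0.02]
togo/40 [0.    0.007 0.01 ]
rot/4deg [-0.022 -0.008 -0.002]
```

>>> drive_tool:
  increments:
    - {"dp": [0, 0.006, 0.004], "delta_rot": [-0.022, -0.008, 0], "hand": 0}
    - {"dp": [0, 0, 0.004], "delta_rot": [-0.002, 0, 0], "hand": 0}
    - {"dp": [0, 0, 0.004], "delta_rot": [-0.002, 0, 0], "hand": 0}
    - {"dp": [0, 0, 0.004], "delta_rot": [-0.002, 0, 0], "hand": 0}
    - {"dp": [0, 0, 0.004], "delta_rot": [-0.002, 0, 0], "hand": 0}

```text
time: 14.9
tool_pos: [605.2, -24.2, 174.4]
eef_rot: [-2.593, 1.773, -0.001]
contact_force: [-0.8, -0.1, 4.7]
grip_width: 20.6
```

>>> drive_tool:
  increments:
    - {"dp": [0, 0, 0.004], "delta_rot": [-0.002, 0, 0], "hand": 0}
    - {"dp": [0, 0, 0.004], "delta_rot": [-0.002, 0, 0], "hand": 0}
    - {"dp": [0, 0, 0.004], "delta_rot": [-0.002, 0, 0], "hand": 0}
    - {"dp": [0, 0, 0.004], "delta_rot": [-0.002, 0, 0], "hand": 0}
    - {"dp": [0, 0, 0.004], "delta_rot": [-0.002, 0, 0], "hand": 0}

```text
time: 15.4
tool_pos: [605.3, -24.1, 174.4]
eef_rot: [-2.593, 1.773, -0.001]
contact_force: [-0.8, 0.4, 5.5]
grip_width: 20.5
```

```bash
python3 -c "
from h import *
togo([604.8,-24.3,174],-68.7)"
```

```text
t 15.40 pos [605.27 -24.15 174.35] yaw -68.71 z [ 7.e-04 -3.e-04 -1.e+00] w 20.45 F [-0.8   0.35  5.46] T [0.07 0.39 0.03]
togo/40 [-0.001  0.012  0.009]
rot/4deg [-0.008 -0.008 -0.003]
```

>>> drive_tool:
  increments:
    - {"dp": [0, 0.01, 0.004], "delta_rot": [-0.008, -0.006, 0], "hand": 0}
    - {"dp": [0, 0.002, 0.004], "delta_rot": [0, 0, 0], "hand": 0}
    - {"dp": [0, 0.002, 0.004], "delta_rot": [0, 0, 0], "hand": 0}
    - {"dp": [0, 0, 0.004], "delta_rot": [0, 0, 0], "hand": 0}
    - {"dp": [0, 0, 0.004], "delta_rot": [0, 0, 0], "hand": 0}

```text
time: 15.9
tool_pos: [605.2, -24.2, 174.4]
eef_rot: [-2.593, 1.772, -0.002]
contact_force: [-0.8, 0.9, 5.4]
grip_width: 20.4
```

>>> drive_tool:
  increments:
    - {"dp": [0, 0, 0.004], "delta_rot": [0, 0, 0], "hand": 0}
    - {"dp": [0, 0, 0.002], "delta_rot": [0, 0, 0], "hand": 0}
    - {"dp": [0, 0, 0.002], "delta_rot": [0, 0, 0], "hand": 0}
    - {"dp": [0, 0, 0.0], "delta_rot": [0, 0, 0], "hand": 0}

```text
time: 16.3
tool_pos: [605.1, -24.2, 174.3]
eef_rot: [-2.593, 1.772, -0.002]
contact_force: [-1.0, 0.2, 4.9]
grip_width: 20.8
```

```bash
python3 look.py 14; python3 enh.py 14; python3 -c "
from h import *
togo([604.8,-24.3,214.4],-68.7)"
```

```text
t 16.30 pos [605.07 -24.24 174.34] yaw -68.71 z [ 1.6e-03  1.0e-04 -1.0e+00] w 20.82 F [-0.98  0.16  4.86] T [ 0.1   0.33 -0.02]
togo/40 [ 0.041  0.03  -2.142]
rot/4deg [-0.021 -0.007 -0.053]
tip pred [605.3 -24.2  42.9]
w [[252.5, 186.6], [252.2, 209.6], [254.2, 211.4]]
sc [[241.5, 207.3], [241.2, 184.8], [240.6, 184.1]]
sd [[261.2, 208.8], [261.9, 191.2], [261.8, 191.7]]
t 16.45 pos [605.12 -24.21 174.36] yaw -68.71 z [ 1.7e-03  1.0e-04 -1.0e+00] w 20.54 F [-1.5   1.29  4.8 ] T [ 0.11  0.36 -0.03]
togo/40 [-0.     0.007 -1.001]
rot/4deg [-0.023 -0.007 -0.003]
```

View pics/za14.png

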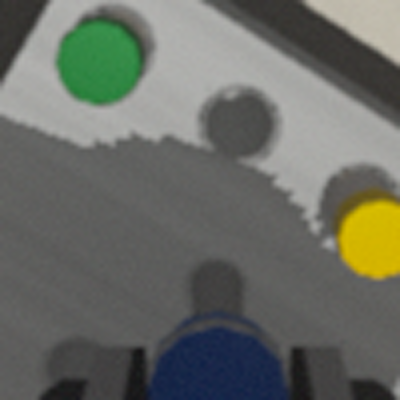

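View pics/zb14.png

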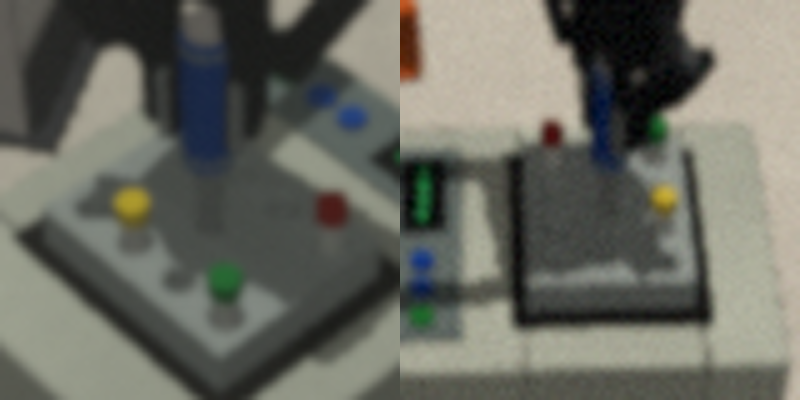

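The probe stands on the bottom with the handle underside 40 mm above the block, and has been there about 3 s. Now I'll draw up 40 mm, to TCP z ≈ 214.4.

>>> drive_tool:
  increments:
    - {"dp": [0, 0.007, -0.04], "delta_rot": [-0.022, -0.007, 0], "hand": 0}
    - {"dp": [0, 0, -0.08], "delta_rot": [0, 0, 0], "hand": 0}
    - {"dp": [0, 0, -0.08], "delta_rot": [0, 0, 0], "hand": 0}
    - {"dp": [0, 0, -0.08], "delta_rot": [0, 0, 0], "hand": 0}

```text
time: 16.85
tool_pos: [604.7, -24.4, 182.8]
eef_rot: [2.592, -1.772, -0.004]
contact_force: [0.1, 0.1, -1.5]
grip_width: 20.7
```

```bash
python3 -c "
from h import *
togo([604.8,-24.3,214.4],-68.7)"
```

```text
t 16.85 pos [604.66 -24.38 182.83] yaw -68.71 z [-2.9e-03  1.0e-04 -1.0e+00] w 20.66 F [ 0.06  0.15 -1.5 ] T [ 0.06 -0.14  0.05]
togo/40 [-0.001 -0.002 -0.789]
rot/4deg [ 0.038  0.016 -0.003]
```

>>> drive_tool:
  increments:
    - {"dp": [0, 0, -0.08], "delta_rot": [0.037, 0.016, 0], "hand": 0}
    - {"dp": [0, 0, -0.08], "delta_rot": [0.006, 0.002, 0], "hand": 0}
    - {"dp": [0, 0, -0.08], "delta_rot": [0.006, 0.002, 0], "hand": 0}
    - {"dp": [0, 0, -0.08], "delta_rot": [0.006, 0.002, 0], "hand": 0}

```text
time: 17.25
tool_pos: [604.5, -24.4, 196.4]
eef_rot: [-2.593, 1.773, -0.001]
contact_force: [0.8, 0.1, -1.6]
grip_width: 20.6
```

```bash
python3 -c "
from h import *
togo([604.8,-24.3,214.4],-68.7)"
```

```text
t 17.25 pos [604.49 -24.43 196.36] yaw -68.71 z [ 8.e-04 -1.e-04 -1.e+00] w 20.60 F [ 0.79  0.06 -1.65] T [ 0.09 -0.09  0.06]
togo/40 [-0.    -0.009 -0.451]
rot/4deg [-0.01  -0.006 -0.002]
```

>>> drive_tool:
  increments:
    - {"dp": [0, -0.008, -0.08], "delta_rot": [-0.01, -0.006, 0], "hand": 0}
    - {"dp": [0, 0, -0.08], "delta_rot": [0.003, 0.002, 0], "hand": 0}
    - {"dp": [0, 0, -0.08], "delta_rot": [0.003, 0.002, 0], "hand": 0}
    - {"dp": [0, 0, -0.08], "delta_rot": [0.003, 0.002, 0], "hand": 0}

```text
time: 17.65
tool_pos: [604.6, -24.4, 210.6]
eef_rot: [-2.594, 1.773, -0.001]
contact_force: [-0.0, 0.0, -0.7]
grip_width: 20.7
```

```bash
python3 -c "
from h import *
togo([604.8,-24.3,214.4],-68.7)"
```

```text
t 17.65 pos [604.56 -24.44 210.56] yaw -68.71 z [ 6.e-04 -4.e-04 -1.e+00] w 20.67 F [-0.04  0.02 -0.75] T [ 0.03  0.   -0.04]
togo/40 [-0.001 -0.007 -0.096]
rot/4deg [-0.006 -0.008 -0.003]
```

>>> drive_tool:
  increments:
    - {"dp": [0, -0.004, -0.05], "delta_rot": [-0.006, -0.006, 0], "hand": 0}
    - {"dp": [0, 0, -0.02], "delta_rot": [0, 0, 0], "hand": 0}
    - {"dp": [0, 0, 0], "delta_rot": [0, 0, 0], "hand": 0}
    - {"dp": [0, 0, 0], "delta_rot": [0, 0, 0], "hand": 0}

```text
time: 18.05
tool_pos: [604.7, -24.4, 214.1]
eef_rot: [2.594, -1.773, 0.001]
contact_force: [-0.9, -0.6, -0.3]
grip_width: 20.3
```

```bash
python3 -c "
from h import *
togo([604.8,-24.3,214.4],-68.7)"
```

```text
t 18.05 pos [604.67 -24.43 214.15] yaw -68.71 z [ 3.e-04 -3.e-04 -1.e+00] w 20.31 F [-0.91 -0.57 -0.33] T [-0.03 -0.07  0.05]
togo/40 [-0.002 -0.004 -0.006]
rot/4deg [-0.002 -0.005 -0.002]
```

>>> drive_tool:
  increments:
    - {"dp": [0, -0.002, -0.006], "delta_rot": [0, 0, 0], "hand": 0}
    - {"dp": [0, 0, 0], "delta_rot": [0, 0, 0], "hand": 0}
    - {"dp": [0, 0, 0], "delta_rot": [0, 0, 0], "hand": 0}

```text
time: 18.35
tool_pos: [604.7, -24.4, 214.0]
eef_rot: [2.593, -1.773, -0.0]
contact_force: [0.1, 0.2, -1.5]
grip_width: 20.3
```

```bash
python3 look.py 15; python3 enh.py 15; python3 - <<'E'
from h import *
F=[]
for i in range(6):
    optics.camera('side'); s=env.get_obs(); F.append(np.r_[s['contact_force'],s['ft_torque'],s['tool_pos']])
print(np.mean(F,0).round(2)); togo([604.8,-24.3,214.4],-68.7)
save('sc16',optics.camera('scene'))
E
```

```text
t 18.35 pos [604.67 -24.39 214.01] yaw -68.71 z [-3.e-04 -3.e-04 -1.e+00] w 20.26 F [ 0.09  0.17 -1.47] T [-0.02 -0.05  0.  ]
togo/40 [ 0.04   0.023 -1.15 ]
rot/4deg [ 0.005 -0.002 -0.053]
tip pred [604.6 -24.4  82.5]
w [[252.5, 186.7], [252.4, 195.9], [254.1, 196.7]]
sc [[241.4, 195.6], [241.2, 184.6], [240.6, 184.1]]
sd [[261.3, 199.8], [261.7, 191.3], [261.8, 191.7]]
[-2.6000e-01  7.0000e-02 -1.2100e+00  0.0000e+00 -5.0000e-02  1.0000e-02
  6.0464e+02 -2.4400e+01  2.1409e+02]
t 18.80 pos [604.65 -24.39 214.1 ] yaw -68.71 z [-2.e-04 -3.e-04 -1.e+00] w 20.72 F [-0.85 -0.05 -1.16] T [ 0.01 -0.06  0.06]
togo/40 [-0.001 -0.004 -0.007]
rot/4deg [ 0.004 -0.003 -0.002]
```

View pics/za15.png

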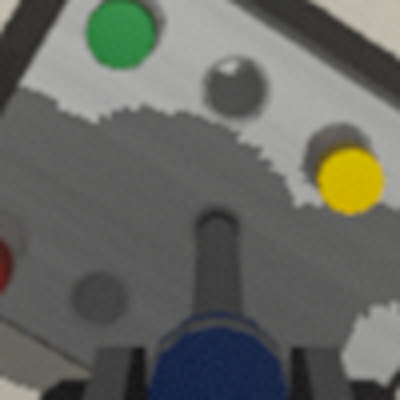

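View pics/ea15.png

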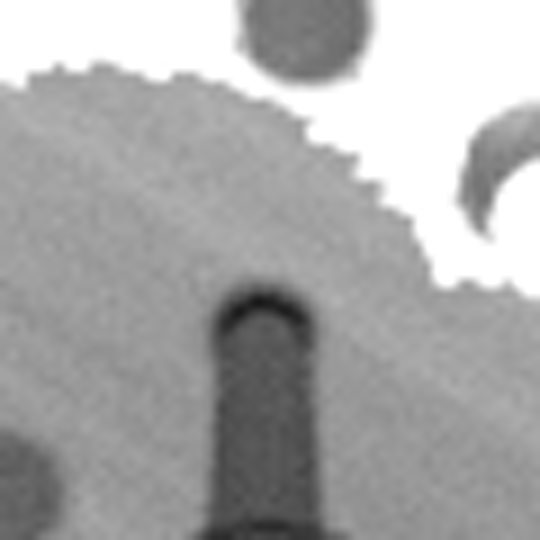

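View pics/zb15.png

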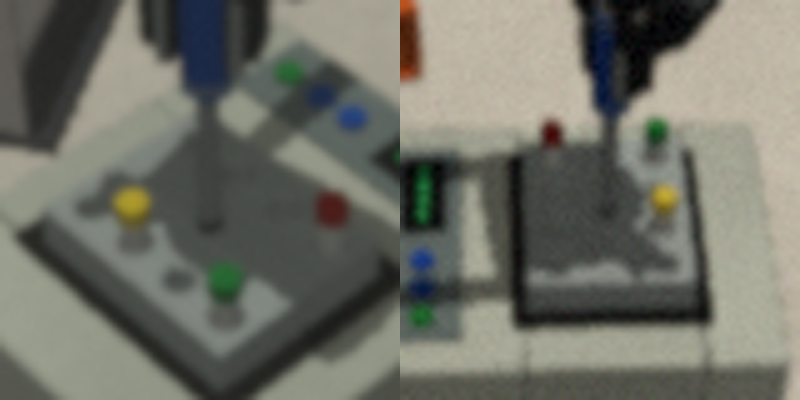

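View pics/sc16.png

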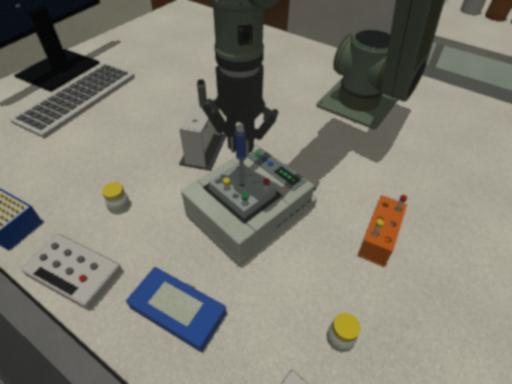

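The ring sits right at the well mouth, and the lift so far is 39.7 mm. I'll add a final trim of about 0.3 mm up, hold, and check again.

>>> drive_tool:
  increments:
    - {"dp": [0, -0.003, -0.012], "delta_rot": [0, 0, 0], "hand": 0}
    - {"dp": [0, 0, -0.004], "delta_rot": [0, 0, 0], "hand": 0}
    - {"dp": [0, 0, 0], "delta_rot": [0, 0, 0], "hand": 0}
    - {"dp": [0, 0, 0], "delta_rot": [0, 0, 0], "hand": 0}
    - {"dp": [0, 0, 0], "delta_rot": [0, 0, 0], "hand": 0}

```text
time: 19.35
tool_pos: [604.7, -24.4, 214.9]
eef_rot: [2.593, -1.773, -0.0]
contact_force: [-0.3, -0.2, -1.2]
grip_width: 20.5
```

```bash
python3 - <<'E'
from h import *
F=[]
for i in range(6):
    im=optics.camera('wrist'); s=env.get_obs(); F.append(np.r_[s['contact_force'],s['ft_torque'],s['tool_pos']])
print(np.mean(F,0).round(2)); print(np.abs(s['dq']).max()); togo([604.8,-24.3,214.4],-68.7)
save('w16',im);save('sd16',optics.camera('side'))
save('sc16b',optics.camera('scene'))
E
cp pics/sc16b.png pics/sc16.png; python3 enh.py 16
```

```text
[ 1.1000e-01 -1.1000e-01 -1.0700e+00 -1.0000e-02 -1.0000e-02 -2.0000e-02
  6.0470e+02 -2.4380e+01  2.1484e+02]
0.0011101464746275165
t 19.65 pos [604.69 -24.4  214.85] yaw -68.71 z [-3.e-04 -4.e-04 -1.e+00] w 20.46 F [ 0.3  -0.3  -0.93] T [-0.04  0.   -0.03]
togo/40 [-0.001 -0.003  0.011]
rot/4deg [ 0.007 -0.003 -0.003]
```

View pics/ea16.png

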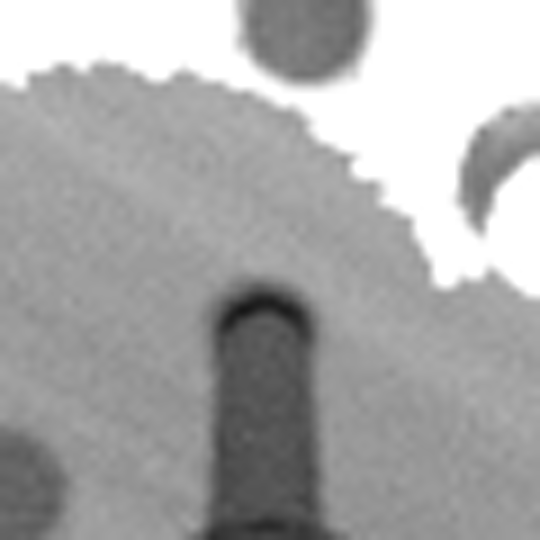

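View pics/eb16.png

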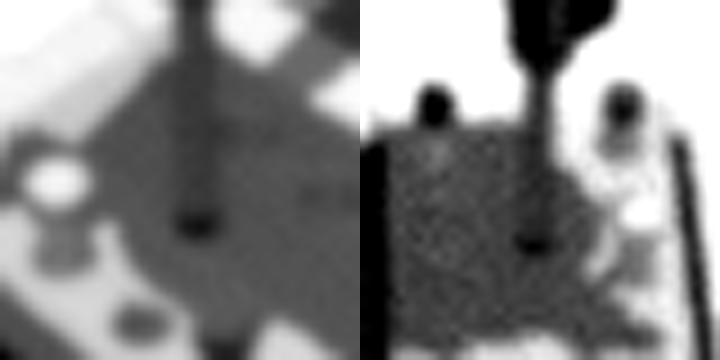

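The ring is fully visible just above the mouth in both views. The lift is about 40.4 mm, side forces are about 0.1 N, moments are about 0, and the arm is still. Handing in.

```bash
python3 -c "
from h import *
print(env.job_done()); togo([604.8,-24.3,214.4],-68.7)"
```

```text
the job is handed in; nothing more can be done
None
the job is handed in; nothing more can be done
```

I took the blue-handled probe out of its stand and lowered it through the middle well until the tip touched bottom. Contact came at tool height 174.4 mm, against about 174.5 mm expected. I held it there for about 3 s at roughly 3–7 N, then drew it straight up and handed the job in at about 20 s, still gripped.

- **Lift height:** the last reading gave about 40.4 mm, a few tenths over the 40 mm asked. The scene and side pictures show the black ring just above the block.
- **Hanging free:** averaged side force was about 0.1 N, the moment about 0, the tool vertical within 0.001 rad and the arm at rest.
- **Other items:** no other probe, tube or pot was touched as far as the forces and pictures show, though I made no separate measurement of their positions. In the final scene picture the arm hides the grey-handled probe.
- **Disagreement:** the wrist camera and the measured tool pose differed by about 1–2 mm sideways. I lined the stem up with the well directly in the picture instead, and it entered without contact.

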